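# Put the flat limit gauge back in its tilted bench stand

## Robot

A 6-joint arm with a two-finger parallel gripper is mounted at the origin on a cart in front of the work surface, level with it; the furniture and walls round the work are solid. World frame = base frame: x ahead of the robot, y to its left, z up, the work surface at z = 0. Lengths are in m, angles in degrees, forces in N, time in s.
With the tool pointing down it reaches from about 0.35 to 0.875 m from the base axis. Payload 4.2 kg.
Tool frame: the origin (TCP) lies at the very end of the fingers, on their centre line; the grasp point (between the pads) lies r.pinch_z behind it (r.pinch_z is the distance from the TCP to the grasp point, in m); z points along the fingers, y is the direction in which the jaws open and shut (so a half turn about z gives the same grasp; the last joint's range is limited). The gripper opens to 87 mm and grips with 3 to 60 N. Pads are 19 mm wide; open, the fingers measure 117 mm over their backs; the gripper's body (75 mm by 190 mm) begins 51 mm behind the grasp point.
Start: joints at [90.734, 22.042, 0.453, 0, -68.411, -14.817], TCP at [0.152, 0.606, 0.223] pointing down, gripper open.
Joint ranges: [-179.83, 179.83], [-69.29, 118.12], [-61.27, 80.66], [-181.25, 117.63], [-171.15, -9.14], [-177.46, 177.46]. Speed limits (degrees/s): [159.86, 159.86, 180, 180, 180, 180].

## Interface

Orientations are given as a 3x3 rotation matrix whose columns are the frame's x, y, z axes.
In Python, from station import r gives the robot as it stands.
- The arm moves only by the tool drive_tool, never from a script. Its argument "series" is a list that holds one entry, the list of rows, each a list of 7 numbers: the shift along the world's x, y, z normalised to -1 to 1, where 1 is 150 mm, then the turn, a rotation vector about the world's x, y, z normalised to -1 to 1, where 1 is pi/2 rad, then the closure in counts, from 0 (fully open) to 255 (shut). In form: [[[dx, dy, dz, ax, ay, az, fingers], ...]]. A call has exactly 10 rows; each row is the pose to reach, as a shift and turn from the pose commanded when the call began; what a row does not reach only later rows make up. A row lasts 1/10 s, in which the tool goes at most 50 mm and 8.59 degrees, less where a joint would pass 70% of its speed; a pose out of reach is approached as far as the arm can. A call with a number of a shift or a turn outside -1 to 1 is refused whole. A call with a gripper value outside its range is refused whole. The fingers move at their own pace and stop on an object; the grip force is fixed at half the most. Time passes only in rows, so rows that repeat a pose let the fingers close, or fill a call up. It gives the time, the measured TCP pose, the force and the opening at its end, in the units of the state.
- r.sense(): the state, without advancing time (a new reading comes with each control period).
- r.capture(name): name is "side" or "top"; returns the picture (384x512x3 uint8, red, green, blue); there is no depth.
- r.camera_info(name): a dict with "K" (3x3 intrinsics, pixels), "xyz" and "rotation" of the camera in the world. Camera axes: x right, y down, z forward; pixel columns grow to the right and rows downward; lengths in m; the calibration is good to about 2 mm. A picture is of the moment at which its call begins. camera_info takes no time and is no camera call.
- r.finish_job(): hands the job in, once; it reports no verdict.
Trained networks look in the newest picture that a camera, given by its name, has taken for a name from the list of things; names that differ only in an ending like _2 or _b are one class to them, and where a whole thing is asked for, a point or a joint stands for the part that bears it (a point fixed in the world has none). Each returns a list of dicts, best first, with "confidence" (0 to 1); they miss things now and then, are a little off and sometimes report something else, mostly with a low value. They report only what shows in the picture. A call takes as long as a camera call.
- r.silhouettes(camera, query): "pixels" (384x512 bool, what is visible of it) and "rect" ([left, top, right, bottom] in pixels, round what is visible of it).
The state is a dict: "time_s": time; "joints": joint angles; "joint_velocities": joint speeds; "effort": joint torques, N m; "tcp_pos": TCP position; "ee_rot": TCP orientation; "wrist_force": force on the tool from outside, world axes, zero at the start; "moment": the same for the moment, N m; "gripper_width": opening from 0.0 (shut) to 1.0 (fully open).
Only numpy, scipy, OpenCV 4.12 (cv2) and the standard library are available. Lean on these libraries where they do the work, as an engineer would, in place of code of your own. Each camera call takes 0.05 s, during which the arm holds its last target.

## Task

Put the flat steel limit gauge back in its tilted stand: lay it flat along the sloped beam, tongue end downhill, and slide the tongue into the toe pocket at the low end, pushing the stiff ejector slide in until it stops, so that the gauge is fully home and stays there when let go. Leave the stand's slope setting as it is, and do not shove the loupe or the round steel block.

Things in the scene. Friction and masses are not known exactly. Their poses are not given: they have to be found in the camera images.
- flat_gauge: Flat plain-steel plate gauge, 145 mm long, 12 mm thick, 0.3 to 0.5 kg, lying loose. Body 105 x 46 mm; at its -x end a tongue 40 mm long, 28 mm wide. Dark panel and disc on both faces, disc at the end away from the tongue. Origin: middle of the 105 x 46 body, on the underside; x along it away from the tongue, y across, z up. Centre of mass 14 mm from the origin towards the tongue.
- gauge_tip (a point): Middle of the tongue's end face, at half thickness: in the gauge's frame (-92.5, 0, 6) mm. Axes as the gauge's.
- stand: Fixed dark steel base of the tilting stand, 160 x 76 x 10 mm, screwed down. Origin: centre of its underside; x towards the uphill end, z up. It carries the aluminium ramp on a cross hinge at (-50, 0, 55) mm; the pocket mouth lies 12 mm above the hinge axis, square to the beam. A fixed black knob on its -y side.
- pocket (a point): Middle of the toe pocket's mouth, on the beam's upper surface. x uphill along the beam, y across, z square to the beam. The pocket runs 40 mm to -x, 31 mm wide, roofed 15 mm above the beam surface; outside 47 mm wide, 20 mm high; the roof's flare reaches 6 mm uphill, 25 mm high. Gauge home: tongue's end at x = -30 mm, underside on the beam.
- ramp_top (a point): Middle of the upper end of the beam's surface, 100 mm uphill of the pocket mouth. The beam is 26 mm wide, so the gauge overhangs it on both sides; axes as for the pocket.
- ramp (a joint): Tilt of the beam above level, rad (0.42 to 0.65 at the start); clamped, it should stay as it is.
- ejector (a joint): Dark ejector slide in the pocket, m: how far it is pushed in. At 0 its face is 16 mm inside the mouth, at its stop (0.014) 30 mm. It starts between 0 and 0.005, is held by friction (about 5 N to move it) and stays where it is left.
- loupe: Black round loupe, 35 mm diameter, 30 mm tall, standing loose on the bench. Origin: centre of its underside.
- steel_block: Round steel reference block, 60 mm diameter, 12 mm thick, lying loose on the bench. Origin: centre of its underside.

How it is judged (in metres and radians):
At the end, for the whole second after the job is handed in: The gauge rests let go on the sloped beam, flat to it within 0.08 rad and along it within 0.12 rad, its tongue in the toe pocket with the tongue's end at least 27 mm inside the mouth and within 4 mm of the pocket's middle line, the ejector slide pushed in at least 12 mm, and everything at rest (value of joint ejector above 0.012 m and x of gauge_tip in the frame of pocket between -0.034 and -0.027 m and y of gauge_tip in the frame of pocket between -0.004 and 0.004 m and z of gauge_tip in the frame of pocket between 0.003 and 0.01 m and angle between the z axis of flat_gauge and the z axis of pocket, either way round below 0.08 rad and angle between the x axis of flat_gauge and the x axis of pocket, either way round below 0.12 rad and linear speed of flat_gauge below 0.01 m/s); the robot touches nothing.
It fails at once if the slope setting of the stand is changed (the beam's upper end moves more than 8 mm) (distance of ramp_top from where it was at the start of the episode above 0.008 m).
It fails at once if the loupe is shoved more than 20 mm (distance of loupe from where it was at the start of the episode above 0.02 m).
It fails at once if the round steel block is shoved more than 20 mm (distance of steel_block from where it was at the start of the episode above 0.02 m).
It also fails if it takes over 42 s, if anything falls off the work surface, if the arm or the gripper's body presses on something with over 40 N, if the wrist force passes 120 N, or if a joint passes its speed limit or range.

## Working session

There is one attempt and no reset: what is moved stays moved. The work goes in short steps, Python scripts to look and compute and a tool call to move; the robot and the scene stay as the last step left them, time stands still between calls to the robot, and variables do not carry over. Pictures are saved under pics/ and viewed, and the job is handed in when it is done.

Besides the shell and the picture viewer there is one more tool, called after "Emit:" as name(argument=value, ...) on one line, values as JSON. drive_tool: Moves the arm, as the interface text tells. Scaled input: -1 to 1 covers 150 mm each way for a shift and pi/2 rad each way for a turn. Its arguments: {"type":"object","properties":{"series":{"type":"array"}},"required":["series"]}

```bash
ls -la && mkdir -p pics && python3 - <<'E'
from station import r
import cv2, numpy as np
s=r.sense()
for k,v in s.items(): print(k,np.round(v,4).tolist() if not isinstance(v,(int,float)) else v)
print('pinch',r.pinch_z)
for n in ("side","top"):
    im=r.capture(n); cv2.imwrite(f"pics/{n}0.png",cv2.cvtColor(im,cv2.COLOR_RGB2BGR))
    ci=r.camera_info(n); print(n,np.round(ci["K"],2).tolist(),np.round(ci["xyz"],4).tolist(),np.round(ci["rotation"],4).tolist())
E
```

```text
total 12
drwxr-xr-x  3 agent agent 4096 Dec  5 18:23 .
drwxr-xr-x 23 root  root  4096 Dec  5 18:23 ..
drwxr-xr-x  2 agent agent 4096 Dec  5 18:23 pics
time_s 0.0
joints [90.7325, 22.0914, 0.3783, -0.0273, -68.411, -14.8178]
joint_velocities [0.0073, 0.0466, -0.064, -0.0906, -0.0219, 0.0685]
effort [-0.0001, -39.0671, 18.7405, 4.2198, 0.0109, -0.0002]
tcp_pos [0.1519, 0.6056, 0.2214]
ee_rot [[0.9699, -0.2435, -0.0004], [-0.2435, -0.9699, -0.0022], [0.0001, 0.0022, -1.0]]
wrist_force [0.1235, 0.1454, -0.6827]
moment [0.0347, 0.0288, -0.0299]
gripper_width 0.996089210343682
pinch 0.0187
side [[460.56, 0.0, 263.3], [0.0, 460.56, 184.28], [0.0, 0.0, 1.0]] [0.2109, 0.7817, 0.6199] [[-0.8306, -0.3742, 0.4124], [-0.5565, 0.5332, -0.6371], [0.0185, -0.7587, -0.6511]]
top [[354.41, 0.0, 254.44], [0.0, 354.41, 188.63], [0.0, 0.0, 1.0]] [0.439, 0.2262, 0.8949] [[-0.0234, -0.9894, 0.1431], [-0.9997, 0.0247, 0.0073], [-0.0107, -0.1429, -0.9897]]
```

View pics/side0.png

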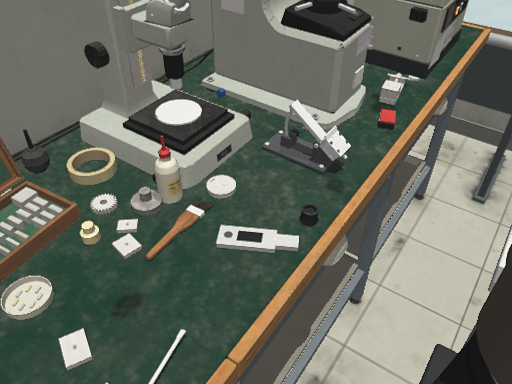

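View pics/top0.png

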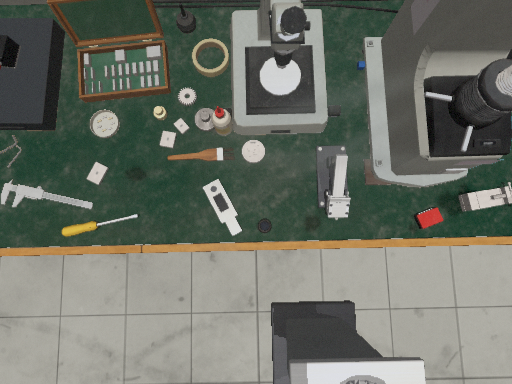

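```bash
cat > h.py <<'E'
import numpy as np, cv2
from station import r
def cam(n):
    c=r.camera_info(n); return np.array(c["K"]),np.array(c["xyz"]),np.array(c["rotation"])
def proj(n,P):
    K,t,R=cam(n); P=np.atleast_2d(P); q=(P-t)@R; q=q@K.T; return q[:,:2]/q[:,2:]
def onplane(n,uv,z=0.0):
    K,t,R=cam(n); uv=np.atleast_2d(np.asarray(uv,float)); d=np.c_[uv,np.ones(len(uv))]@np.linalg.inv(K).T@R.T
    s=(z-t[2])/d[:,2]; return t+d*s[:,None]
def tri(uvs):
    A=np.zeros((3,3));b=np.zeros(3)
    for n,uv in uvs.items():
        K,t,R=cam(n); d=R@np.linalg.inv(K)@np.array([uv[0],uv[1],1.]); d/=np.linalg.norm(d)
        M=np.eye(3)-np.outer(d,d); A+=M;b+=M@t
    return np.linalg.solve(A,b)
def save(im,name): cv2.imwrite("pics/"+name,cv2.cvtColor(im,cv2.COLOR_RGB2BGR))
def crop(im,box,f,name):
    l,t,ri,b=box; c=im[t:b,l:ri]; save(cv2.resize(c,None,fx=f,fy=f,interpolation=cv2.INTER_CUBIC),name)
E
python3 - <<'E'
from h import *
out={}
for n in ("side","top"):
    im=r.capture(n); np.save(f"{n}.npy",im)
    for q in ("flat_gauge","stand","ramp_top","pocket","loupe","steel_block","ejector"):
        L=r.silhouettes(n,q)
        for d in L[:2]:
            m=np.asarray(d["pixels"]); ys,xs=np.nonzero(m)
            print(n,q,round(d["confidence"],2),np.round(d["rect"],1).tolist(),m.sum(), (xs.mean().round(1),ys.mean().round(1)) if len(xs) else None)
        if L: np.save(f"m_{n}_{q}.npy",np.asarray(L[0]["pixels"]))
im=np.load("side.npy"); crop(im,(200,80,370,270),3,"side_crop0.png")
im=np.load("top.npy"); crop(im,(190,120,370,250),4,"top_crop0.png")
print(r.sense()["time_s"])
E
```

```text
side flat_gauge 0.74 [217.0, 223.5, 297.8, 250.9] 1611 (np.float64(255.3), np.float64(239.2))
side stand 0.7 [261.8, 102.9, 353.3, 173.1] 2796 (np.float64(308.3), np.float64(143.0))
side ramp_top 0.97 [286.7, 102.5, 352.9, 159.9] 1209 (np.float64(319.7), np.float64(132.7))
side pocket 0.57 [288.2, 104.5, 349.8, 157.3] 1127 (np.float64(321.6), np.float64(133.5))
side pocket 0.37 [259.8, 102.8, 353.1, 177.5] 2989 (np.float64(307.5), np.float64(142.7))
side loupe 0.92 [301.3, 200.9, 314.9, 228.7] 331 (np.float64(309.0), np.float64(215.0))
side steel_block 0.81 [206.2, 169.8, 236.9, 198.4] 597 (np.float64(221.4), np.float64(186.3))
side ejector 0.72 [208.4, 174.4, 234.9, 200.2] 529 (np.float64(220.5), np.float64(186.5))
top flat_gauge 0.83 [203.3, 177.2, 243.4, 236.9] 977 (np.float64(222.4), np.float64(205.6))
top stand 0.75 [317.8, 144.6, 354.2, 219.7] 2205 (np.float64(332.7), np.float64(180.0))
top ramp_top 0.93 [328.1, 154.4, 349.9, 221.5] 1095 (np.float64(338.3), np.float64(190.1))
top pocket 0.56 [326.4, 155.8, 348.4, 219.9] 969 (np.float64(338.3), np.float64(188.8))
top loupe 0.55 [254.9, 218.8, 272.5, 233.7] 149 (np.float64(264.8), np.float64(225.6))
top steel_block 0.78 [243.0, 141.3, 264.6, 164.6] 416 (np.float64(253.1), np.float64(150.8))
0.9
```

View pics/side_crop0.png

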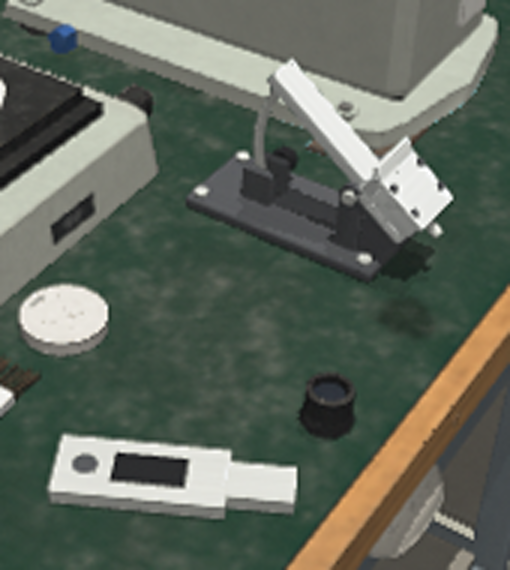

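View pics/top_crop0.png

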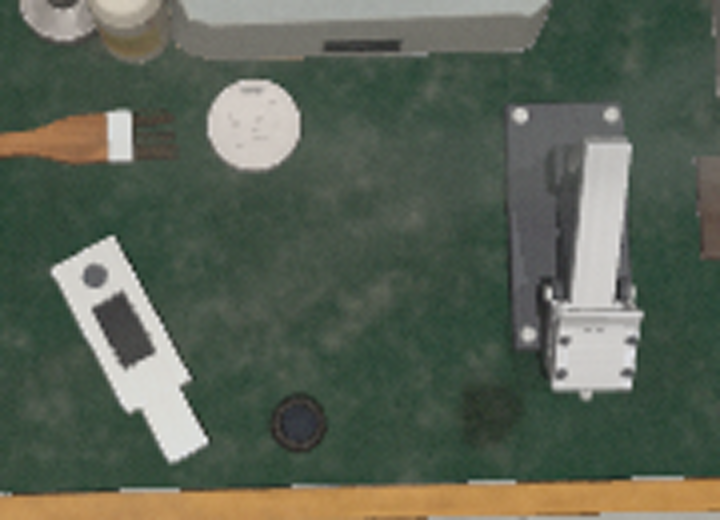

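```bash
python3 - <<'E'
import numpy as np,cv2
from h import save
for n,box,f in (("side",(255,90,360,185),7),("top",(312,140,357,225),7)):
    im=np.load(f"{n}.npy"); l,t,ri,b=box
    c=cv2.resize(im[t:b,l:ri],None,fx=f,fy=f,interpolation=cv2.INTER_CUBIC)
    for x in range(l,ri,10):
        cv2.line(c,((x-l)*f,0),((x-l)*f,6),(255,0,0),1); cv2.putText(c,str(x),((x-l)*f,16),0,0.35,(255,255,0),1)
    for y in range(t,b,10):
        cv2.line(c,(0,(y-t)*f),(6,(y-t)*f),(255,0,0),1); cv2.putText(c,str(y),(8,(y-t)*f+4),0,0.35,(255,255,0),1)
    print(c.shape); save(c,f"{n}_st.png")
E
```

```text
(665, 735, 3)
(595, 315, 3)
```

View pics/side_st.png

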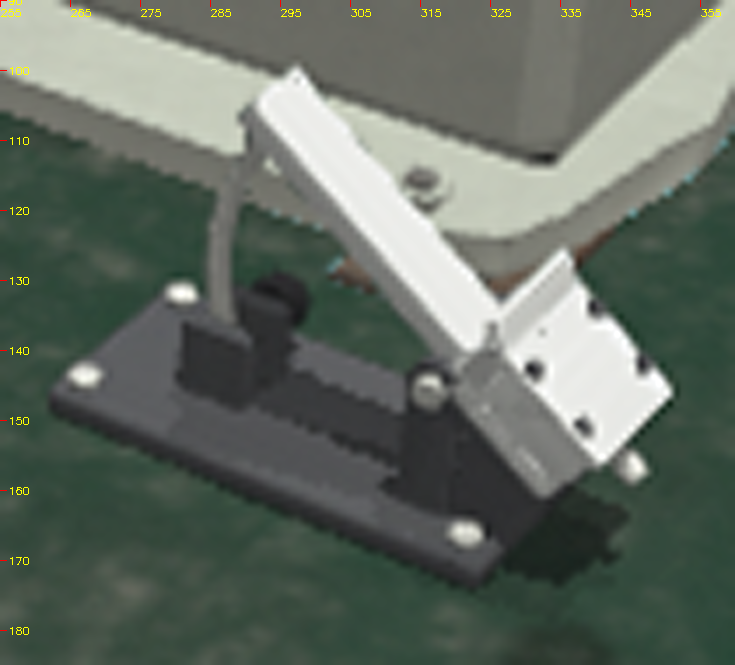

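View pics/top_st.png

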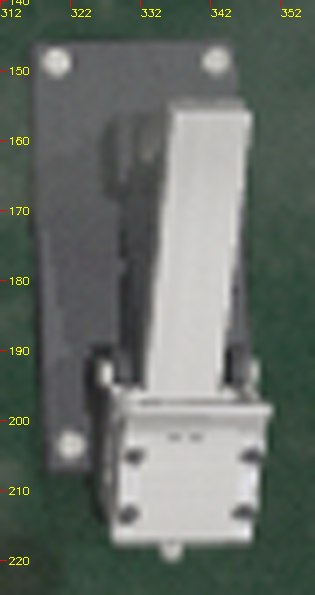

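```bash
cat > stand.py <<'E'
from h import *
from scipy.optimize import least_squares
def frame(p):
    x,y,yaw,t=p[:4]; c,s=np.cos(yaw),np.sin(yaw); Rz=np.array([[c,-s,0],[s,c,0],[0,0,1]])
    Rb=np.array([[np.cos(t),0,-np.sin(t)],[0,1,0],[np.sin(t),0,np.cos(t)]])
    O=np.array([x,y,0]); R=Rz@Rb
    P=O+Rz@(np.array([-.05,0,.055]))+R@np.array([0,0,.012])
    return O,Rz,P,R
obs=[("side","b",(100,13,0),(291.9,105.0)),("side","b",(100,-13,0),(297.4,99.6)),
("side","b",(-40,-23.5,20),(351,145.9)),("side","b",(-40,23.5,20),(340.9,156.6)),
("side","s",(80,38,10),(262.1,146.7)),("side","s",(-80,38,0),(323.6,174)),
("top","b",(100,13,0),(336.6,155.4)),("top","b",(100,-13,0),(347.9,156)),
("top","s",(80,38,10),(317.1,146.4)),("top","s",(80,-38,10),(345.1,146)),("top","s",(-80,38,10),(318.9,207.1)),
("top","b",(-40,-23.5,20),(347.7,217.3)),("top","b",(-40,23.5,20),(328,217.1))]
def res(p,full=False):
    O,Rz,P,R=frame(p); out=[]
    for n,f,q,uv in obs:
        q=np.array(q)/1000.; W=O+Rz@q if f=="s" else P+R@q
        o=np.array(p[4:6] if n=="side" else p[6:8])
        out.append(proj(n,W)[0]+o-np.array(uv)+0.5*0)
    e=np.array(out)
    if full: return e
    return np.r_[e.ravel(),np.array(p[4:8])*1.0]
if __name__=="__main__":
    p0=onplane("top",(333,180),0.02)[0]
    s=least_squares(res,[p0[0],p0[1],0,0.5,0,0,0,0],loss="soft_l1")
    p=s.x; print(np.round(p,4), "tilt deg",np.degrees(p[3]),"yaw deg",np.degrees(p[2]))
    for o,e in zip(obs,res(p,True)): print(o[0],o[1],o[2],np.round(e,2))
    O,Rz,P,R=frame(p); print("O",O,"pocket",P,"ramp_top",P+R@[.1,0,0]); print(R)
    np.save("stand_p.npy",p)
    for n in ("side","top"):
        print(n,np.round(proj(n,[P,P+R@[.1,0,0]]),1).tolist())
E
python3 stand.py
```

```text
[ 0.5926  0.0372 -0.0169  0.619  -0.2982  0.6004  0.697  -0.0102] tilt deg 35.46801157646848 yaw deg -0.9697686140563996
side b (100, 13, 0) [0.22 0.45]
side b (100, -13, 0) [1.24 0.71]
side b (-40, -23.5, 20) [-0.94 -2.33]
side b (-40, 23.5, 20) [-1.23 -2.2 ]
side s (80, 38, 10) [ 0.29 -0.69]
side s (-80, 38, 0) [0.55 2.03]
top b (100, 13, 0) [-0.3   1.56]
top b (100, -13, 0) [0.12 0.86]
top s (80, 38, 10) [-0.93 -0.34]
top s (80, -38, 10) [ 0.8  -0.21]
top s (-80, 38, 10) [-0.74  1.26]
top b (-40, -23.5, 20) [ 0.28 -1.96]
top b (-40, 23.5, 20) [-0.03 -1.61]
O [0.59264152 0.03717652 0.        ] pocket [0.53568669 0.03814061 0.06477328] ramp_top [0.61711899 0.03676218 0.12279811]
[[ 0.81432294  0.01692485 -0.58016523]
 [-0.01378427  0.99985676  0.00982061]
 [ 0.58024834  0.          0.8144396 ]]
side [[326.9, 138.3], [295.7, 102.3]]
top [[337.2, 196.4], [341.5, 156.9]]
```

```bash
cat > stand2.py <<'E'
from stand import *
def res2(p,full=False):
    O,Rz,P,R=frame(p); out=[]
    for n,f,q,uv in obs:
        q=np.array(q)/1000.
        if f=="b" and q[0]<0: q[0]=-p[8]
        W=O+Rz@q if f=="s" else P+R@q
        o=np.array(p[4:6] if n=="side" else p[6:8])
        out.append(proj(n,W)[0]+o-np.array(uv)+0.43)
    e=np.array(out)
    if full: return e
    return np.r_[e.ravel(),np.array(p[4:8])*0.7]
p0=np.load("stand_p.npy")
s=least_squares(res2,list(p0)+[0.045],loss="soft_l1",x_scale=[.01,.01,.05,.05,1,1,1,1,.005])
p=s.x; print(np.round(p,4), "tilt deg",np.degrees(p[3]),"yaw deg",np.degrees(p[2]))
for o,e in zip(obs,res2(p,True)): print(o[0],o[1],o[2],np.round(e,2))
O,Rz,P,R=frame(p); print("O",O,"pocket",P,"ramp_top",P+R@[.1,0,0]); print(R)
np.save("stand_p.npy",p)
# overlay
for n,box,f in (("side",(255,90,360,185),7),("top",(312,140,357,225),7)):
    im=np.load(f"{n}.npy"); l,t,ri,b=box
    c=cv2.resize(im[t:b,l:ri],None,fx=f,fy=f,interpolation=cv2.INTER_CUBIC)
    o=p[4:6] if n=="side" else p[6:8]
    def dr(pts,col):
        W=np.array(pts)/1000.@R.T+P
        uv=(proj(n,W)+o-[l,t]+0.5)*f-0.5
        cv2.polylines(c,[np.round(uv).astype(int)],True,col,1,cv2.LINE_AA)
    dr([(0,13,0),(100,13,0),(100,-13,0),(0,-13,0)],(255,0,0))
    L=p[8]*1000
    dr([(0,23.5,20),(-L,23.5,20),(-L,-23.5,20),(0,-23.5,20)],(0,0,255))
    dr([(0,15.5,0),(0,15.5,15),(0,-15.5,15),(0,-15.5,0)],(255,0,255))
    dr([(6,23.5,25),(6,-23.5,25)],(0,160,0))
    for z in (0,10):
        W=np.array([(80,38,z),(80,-38,z),(-80,-38,z),(-80,38,z)])/1000@Rz.T+O
        uv=(proj(n,W)+o-[l,t]+0.5)*f-0.5; cv2.polylines(c,[np.round(uv).astype(int)],True,(0,255,255),1,cv2.LINE_AA)
    save(c,f"{n}_st2.png")
E
python3 stand2.py
```

```text
[ 0.5966  0.0364 -0.013   0.6231 -0.1001  0.4535  0.1822  0.4339  0.0472] tilt deg 35.700453020500554 yaw deg -0.7421802939944306
side b (100, 13, 0) [-0.48 -0.06]
side b (100, -13, 0) [0.51 0.21]
side b (-40, -23.5, 20) [ 0.38 -0.31]
side b (-40, 23.5, 20) [ 0.22 -0.13]
side s (80, 38, 10) [-0.39 -1.08]
side s (-80, 38, 0) [-0.18  1.39]
top b (100, 13, 0) [-0.15  0.79]
top b (100, -13, 0) [0.27 0.04]
top s (80, 38, 10) [-0.91 -0.92]
top s (80, -38, 10) [ 0.8  -0.91]
top s (-80, 38, 10) [-0.46  0.59]
top b (-40, -23.5, 20) [ 0.24 -0.22]
top b (-40, 23.5, 20) [0.04 0.2 ]
O [0.59662372 0.03641077 0.        ] pocket [0.53962593 0.03714913 0.06474495] ramp_top [0.62082701 0.03609724 0.12309971]
[[ 0.81201078  0.01295313 -0.58349868]
 [-0.01051896  0.9999161   0.00755877]
 [ 0.58354763  0.          0.81207891]]
```

View pics/side_st2.png

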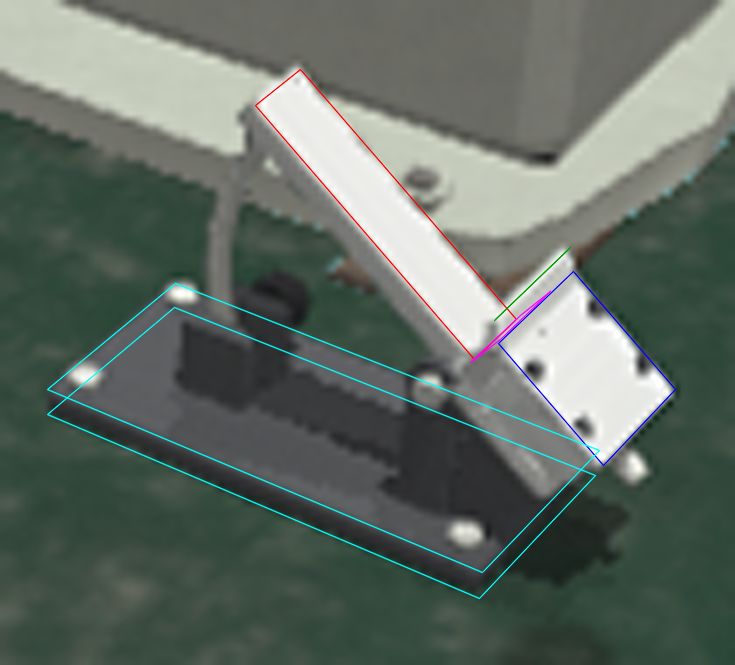

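View pics/top_st2.png

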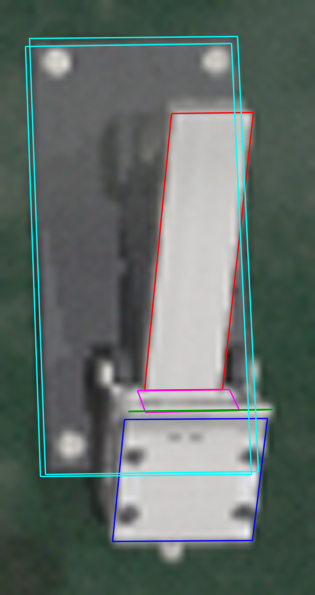

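```bash
cat > gauge.py <<'E'
from h import *
from scipy.optimize import minimize
S=4
poly=np.array([(-92.5,-14),(-40+ -12.5,-14),(-52.5,-23),(52.5,-23),(52.5,23),(-52.5,23),(-52.5,14),(-92.5,14)])/1000.
def render(n,Rg,Pg,box,off):
    l,t,ri,b=box; m=np.zeros(((b-t)*S,(ri-l)*S),np.uint8)
    lo=np.c_[poly,np.zeros(8)]@Rg.T+Pg; hi=np.c_[poly,np.full(8,.012)]@Rg.T+Pg
    f=lambda W:((proj(n,W)+off-[l,t]+0.5)*S-0.5)
    a,c=f(lo),f(hi)
    for q in [a,c]+[np.array([a[i],a[(i+1)%8],c[(i+1)%8],c[i]]) for i in range(8)]:
        cv2.fillPoly(m,[np.round(q*16).astype(np.int32)],255,shift=4)
    return cv2.resize(m,(ri-l,b-t),interpolation=cv2.INTER_AREA)/255.
def target(n,box,im,mask):
    l,t,ri,b=box; g=im[t:b,l:ri].astype(float).mean(2)
    mk=cv2.dilate(mask[t:b,l:ri].astype(np.uint8),np.ones((7,7)))>0
    w=np.clip((g-60)/(170-60),0,1)*mk
    inner=cv2.erode(mask[t:b,l:ri].astype(np.uint8),np.ones((5,5)))>0
    w[inner]=1; return w
E
python3 - <<'E'
from gauge import *
boxes={"side":(205,212,310,262),"top":(195,168,252,246)}
off={"side":np.array([-.1,.45]),"top":np.array([.18,.43])}
T={n:target(n,boxes[n],np.load(f"{n}.npy"),np.load(f"m_{n}_flat_gauge.npy")) for n in boxes}
c=onplane("top",(222.4,205.6),.006)[0]; tip=onplane("top",(236,231),.006)[0]; d=c-tip
yaw0=np.arctan2(d[1],d[0]); print(c,np.degrees(yaw0))
def cost(p,ns=("side","top"),o=off):
    y=p[2]*0.1; R=np.array([[np.cos(y),-np.sin(y),0],[np.sin(y),np.cos(y),0],[0,0,1]])
    return sum(((render(n,R,np.array([p[0]*.01,p[1]*.01,0]),boxes[n],o[n])-T[n])**2).sum() for n in ns)
for ns in (("side","top"),("side",),("top",)):
    best=None
    for k in range(3):
        x0=[c[0]*100,c[1]*100,yaw0*10] if best is None else best.x
        s=minimize(cost,x0,args=(ns,),method="Nelder-Mead",options=dict(initial_simplex=np.array(x0)+np.vstack([np.zeros(3),np.eye(3)*.8]),xatol=1e-3,fatol=1e-3))
        if best is None or s.fun<best.fun: best=s
    print(ns,best.x*[10,10,.1],"mm, yaw deg",np.degrees(best.x[2]*.1),best.fun)
z={"side":np.zeros(2),"top":np.zeros(2)}
for q in ("loupe","steel_block"):
    for n in ("side","top"):
        m=np.load(f"m_{n}_{q}.npy"); ys,xs=np.nonzero(m); print(q,n,onplane(n,(xs.mean(),ys.mean()),.012)[0].round(3))
E
```

```text
[0.52643168 0.31447945 0.006     ] 27.328789089606687Traceback (most recent call last):
  File "<stdin>", line 14, in <module>
    res = _minimize_neldermead(fun, x0, args, callback, bounds=bounds,
                               **options)
    fsim[j] = func(sim[j])
              ~~~~^^^^^^^^
    fx = function(np.copy(x), *(wrapper_args + args))
  File "<stdin>", line 9, in cost
  File "<stdin>", line 9, in <genexpr>
  File "gauge.py", line 9, in render
    a,c=f(lo),f(hi)
              ~^^^^
  File "gauge.py", line 8, in <lambda>
    f=lambda W:((proj(n,W)+off-[l,t]+0.5)*S-0.5)
                 ~~~~^^^^^
  File "h.py", line 6, in proj
    K,t,R=cam(n); P=np.atleast_2d(P); q=(P-t)@R; q=q@K.T; return q[:,:2]/q[:,2:]
          ~~~^^^
  File "h.py", line 4, in cam
    c=r.camera_info(n); return np.array(c["K"]),np.array(c["xyz"]),np.array(c["rotation"])
ValueError: time passes only in moves, steps and waits
```

```bash
python3 - <<'E'
s=open('h.py').read()
s=s.replace('''def cam(n):
    c=r.camera_info(n); return np.array(c["K"]),np.array(c["xyz"]),np.array(c["rotation"])''','''import pickle,os
def cam(n,_c={}):
    if not _c:
        if os.path.exists("cam.pkl"): _c.update(pickle.load(open("cam.pkl","rb")))
        else:
            for k in ("side","top"):
                c=r.camera_info(k); _c[k]=(np.array(c["K"]),np.array(c["xyz"]),np.array(c["rotation"]))
            pickle.dump(dict(_c),open("cam.pkl","wb"))
    return _c[n]''')
open('h.py','w').write(s)
E
cat > fitbench.py <<'E'
from gauge import *
boxes={"side":(205,212,310,262),"top":(195,168,252,246)}
off={"side":np.array([-.1,.45]),"top":np.array([.18,.43])}
T={n:target(n,boxes[n],np.load(f"{n}.npy"),np.load(f"m_{n}_flat_gauge.npy")) for n in boxes}
c=onplane("top",(222.4,205.6),.006)[0]; tip=onplane("top",(236,231),.006)[0]; d=c-tip
yaw0=np.arctan2(d[1],d[0]); print(c,np.degrees(yaw0))
def cost(p,ns=("side","top"),o=off):
    y=p[2]*0.1; R=np.array([[np.cos(y),-np.sin(y),0],[np.sin(y),np.cos(y),0],[0,0,1]])
    return sum(((render(n,R,np.array([p[0]*.01,p[1]*.01,0]),boxes[n],o[n])-T[n])**2).sum() for n in ns)
for ns in (("side","top"),("side",),("top",)):
    best=None
    for k in range(3):
        x0=[c[0]*100,c[1]*100,yaw0*10] if best is None else best.x
        s=minimize(cost,x0,args=(ns,),method="Nelder-Mead",options=dict(initial_simplex=np.array(x0)+np.vstack([np.zeros(3),np.eye(3)*.8]),xatol=1e-3,fatol=1e-3))
        if best is None or s.fun<best.fun: best=s
    print(ns,best.x*[10,10,.1],"mm, yaw deg",np.degrees(best.x[2]*.1),best.fun)
for q in ("loupe","steel_block"):
    for n in ("side","top"):
        m=np.load(f"m_{n}_{q}.npy"); ys,xs=np.nonzero(m); print(q,n,onplane(n,(xs.mean(),ys.mean()),.012)[0].round(3))
print(r.sense()["time_s"])
E
python3 fitbench.py
```

```text
[0.52643168 0.31447945 0.006     ] 27.328789089606687
('side', 'top') [5.41334110e+02 3.21168435e+02 4.83853673e-01] mm, yaw deg 27.722773391412918 110.36618052179551
('side',) [5.42111388e+02 3.20209610e+02 4.83205026e-01] mm, yaw deg 27.685608646135368 58.475694980633634
('top',) [5.39944205e+02 3.21547731e+02 4.72655200e-01] mm, yaw deg 27.081148117873877 6.952368033909399
loupe side [0.476 0.211 0.012]
loupe top [0.474 0.209 0.012]
steel_block side [0.662 0.24  0.012]
steel_block top [0.664 0.234 0.012]
0.9
```

Emit:
drive_tool(series=[[[0.1,-0.07,0,0,0,0.046,0],[0.2,-0.15,0,0,0,0.093,0],[0.3,-0.22,0,0,0,0.139,0],[0.4,-0.29,0,0,0,0.185,0],[0.5,-0.37,0,0,0,0.232,0],[0.6,-0.44,0,0,0,0.278,0],[0.7,-0.51,0,0,0,0.324,0],[0.8,-0.59,0,0,0,0.37,0],[0.9,-0.66,0,0,0,0.417,0],[1.0,-0.73,0,0,0,0.463,0]]])

```text
time_s: 1.9
tcp_pos: [0.3027, 0.4962, 0.2227]
ee_rot: [[0.885, 0.466, 0.0], [0.466, -0.885, 0.0], [0.0, -0.0, -1.0]]
wrist_force: [1.0, 0.3, 0.4]
gripper_width: 0.999
```

Emit:
drive_tool(series=[[[0.1,-0.07,0,0,0,0,0],[0.2,-0.15,0,0,0,0,0],[0.3,-0.22,0,0,0,0,0],[0.4,-0.29,0,0,0,0,0],[0.5,-0.37,0,0,0,0,0],[0.6,-0.44,0,0,0,0,0],[0.7,-0.51,0,0,0,0,0],[0.8,-0.59,0,0,0,0,0],[0.9,-0.66,0,0,0,0,0],[1.0,-0.73,0,0,0,0,0]]])

```text
time_s: 2.9
tcp_pos: [0.4526, 0.3867, 0.2226]
ee_rot: [[0.886, 0.463, 0.0], [0.463, -0.886, 0.0], [0.0, -0.0, -1.0]]
wrist_force: [0.1, -0.0, -0.1]
gripper_width: 0.997
```

Emit:
drive_tool(series=[[[0.06,-0.06,-0.08,0,0,0,0],[0.13,-0.12,-0.17,0,0,0,0],[0.19,-0.18,-0.26,0,0,0,0],[0.25,-0.24,-0.34,0,0,0,0],[0.32,-0.3,-0.43,0,0,0,0],[0.38,-0.36,-0.51,0,0,0,0],[0.45,-0.43,-0.6,0,0,0,0],[0.51,-0.48,-0.68,0,0,0,0],[0.51,-0.48,-0.68,0,0,0,0],[0.51,-0.48,-0.68,0,0,0,0]]])

```text
time_s: 3.9
tcp_pos: [0.5289, 0.315, 0.1203]
ee_rot: [[0.887, 0.463, -0.0], [0.463, -0.887, -0.0], [-0.0, 0.0, -1.0]]
wrist_force: [-0.1, 0.6, 0.7]
gripper_width: 0.997
```

```bash
python3 - <<'E'
from h import *
s=r.sense(); print(s["time_s"],s["tcp_pos"],s["joints"])
for n,b,f in (("side",(170,80,370,280),3),("top",(160,110,300,290),3)):
    im=r.capture(n); np.save(f"{n}1.npy",im); crop(im,b,f,f"{n}_1.png")
    print(n,proj(n,[s["tcp_pos"]]))
E
```

```text
3.9 [0.52890958 0.31498142 0.12030396] [ 4.58265412e+01  2.60974636e+01 -8.77639709e+00  1.41787067e-02
 -5.51439164e+01  7.17254682e+01]
side [[254.96023654 191.14369409]]
top [[216.95680541 199.52289806]]
```

View pics/side_1.png

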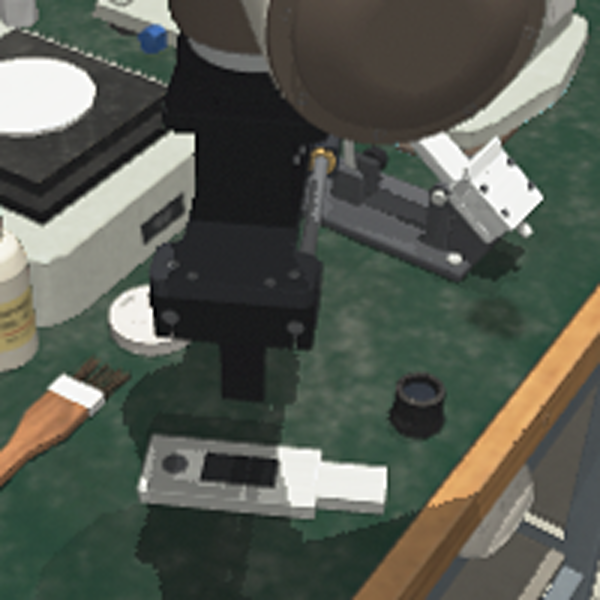

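View pics/top_1.png

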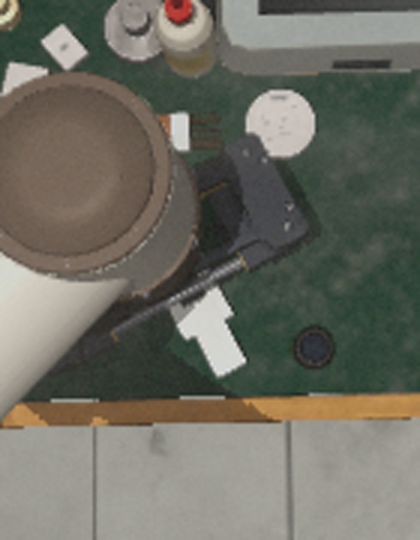

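Emit:
drive_tool(series=[[[0,0,-0.11,0,0,0,0],[0,0,-0.22,0,0,0,0],[0,0,-0.33,0,0,0,0],[0,0,-0.44,0,0,0,0],[0,0,-0.54,0,0,0,0],[0,0,-0.63,0,0,0,0],[0,0,-0.7,0,0,0,0],[0,0,-0.75,0,0,0,0],[0,0,-0.78,0,0,0,0],[0,0,-0.78,0,0,0,0]]])

```text
time_s: 5.0
tcp_pos: [0.5284, 0.3151, 0.0031]
ee_rot: [[0.886, 0.463, -0.0], [0.463, -0.886, -0.0], [-0.001, 0.0, -1.0]]
wrist_force: [0.7, -1.0, 1.4]
gripper_width: 1.001
```

```bash
python3 - <<'E'
from h import *
s=r.sense(); print(s["time_s"],s["tcp_pos"],s["wrist_force"],s["gripper_width"])
im=r.capture("side"); np.save("side2.npy",im); crop(im,(200,140,330,270),4,"side_2.png")
E
```

```text
5.0 [0.52839854 0.31513637 0.00314485] [ 0.74865422 -0.99752773  1.37818869] 1.0011082719194033
```

View pics/side_2.png

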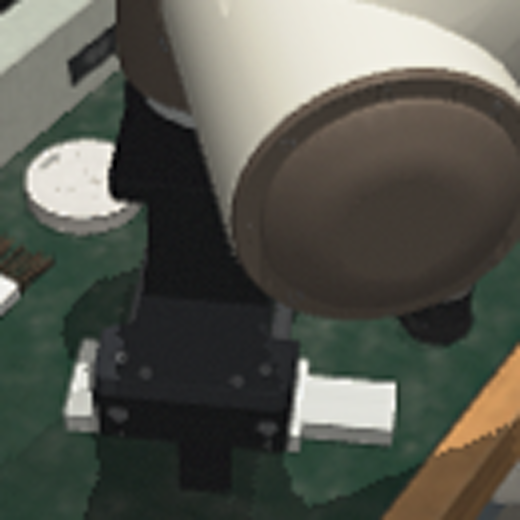

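Emit:
drive_tool(series=[[[0,0,-0.0,0,0,0,255],[0,0,0,0,0,0,255],[0,0,0,0,0,0,255],[0,0,0,0,0,0,255],[0,0,0,0,0,0,255],[0,0,0,0,0,0,255],[0,0,0,0,0,0,255],[0,0,0,0,0,0,255],[0,0,0.03,0,0,0,255],[0,0,0.06,0,0,0,255]]])

```text
time_s: 6.05
tcp_pos: [0.5278, 0.3146, 0.0119]
ee_rot: [[0.887, 0.463, -0.002], [0.463, -0.887, -0.001], [-0.002, 0.0, -1.0]]
wrist_force: [-0.4, 0.1, -3.9]
gripper_width: 0.525
```

Emit:
drive_tool(series=[[[0,0,0.15,0,0,0,255],[0,0,0.35,0,0,0,255],[0,0,0.55,0,0,0,255],[0.03,-0.06,0.72,0,0,-0.03,255],[0.07,-0.18,0.85,0,0,-0.08,255],[0.12,-0.34,0.93,0,0,-0.135,255],[0.17,-0.52,0.98,0,0,-0.19,255],[0.22,-0.7,1.0,0,0,-0.245,255],[0.27,-0.85,1.0,0,0,-0.29,255],[0.3,-0.93,1.0,0,0,-0.314,255]]])

```text
time_s: 7.05
tcp_pos: [0.5733, 0.1739, 0.1625]
ee_rot: [[1.0, -0.015, -0.001], [-0.015, -1.0, -0.0], [-0.001, 0.0, -1.0]]
wrist_force: [-0.9, -1.1, -4.0]
gripper_width: 0.525
```

Emit:
drive_tool(series=[[[0.01,-0.06,0,-0.0004,-0.03,0,255],[0.03,-0.16,0,-0.001,-0.08,0,255],[0.05,-0.27,0,-0.002,-0.13,0,255],[0.07,-0.39,0,-0.002,-0.18,0,255],[0.08,-0.51,0,-0.003,-0.23,0,255],[0.1,-0.63,0,-0.004,-0.28,0,255],[0.12,-0.75,0.01,-0.004,-0.33,0,255],[0.14,-0.84,0.01,-0.005,-0.37,0,255],[0.15,-0.9,0.01,-0.005,-0.39,0,255],[0.15,-0.92,0.01,-0.005,-0.397,0,255]]])

```text
time_s: 8.05
tcp_pos: [0.5967, 0.0415, 0.2]
ee_rot: [[0.844, -0.023, 0.536], [-0.01, -1.0, -0.027], [0.536, 0.017, -0.844]]
wrist_force: [0.5, -0.4, -4.1]
gripper_width: 0.524
```

```bash
python3 - <<'E'
from h import *
s=r.sense(); print(s["time_s"],np.round(s["tcp_pos"],4),np.round(s["wrist_force"],2),s["gripper_width"],np.round(s["joints"],1)); print(np.round(s["ee_rot"],4).tolist())
for n,b,f in (("side",(230,60,400,200),4),("top",(270,100,400,260),3)):
    im=r.capture(n); np.save(f"{n}3.npy",im); crop(im,b,f,f"{n}_3.png")
E
```

```text
8.05 [0.5967 0.0415 0.2   ] [ 0.53 -0.38 -4.14] 0.5235106203604483 [ 13.5   7.  -48.5  70.7  -9.3   7.4]
[[0.8442, -0.0234, 0.5356], [-0.0105, -0.9996, -0.0271], [0.536, 0.0173, -0.8441]]
```

View pics/side_3.png

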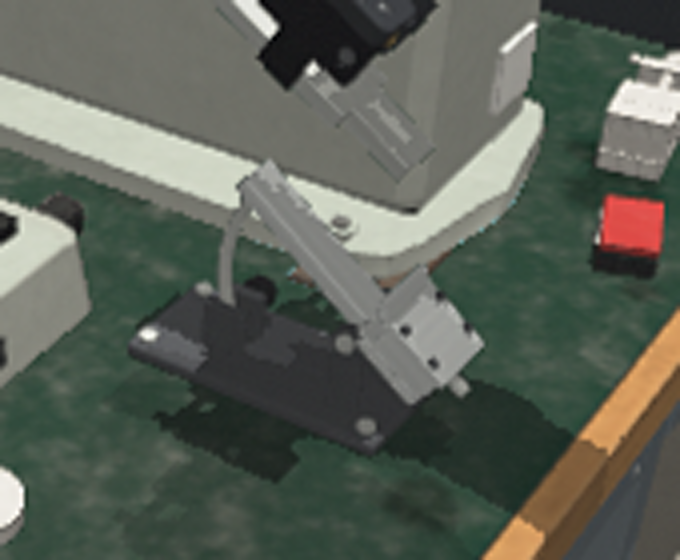

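View pics/top_3.png

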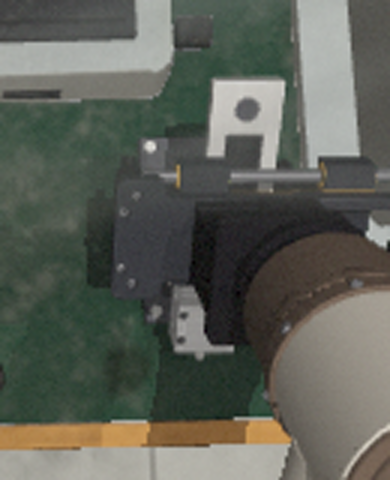

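Emit:
drive_tool(series=[[[-0.01,0.05,0.05,0.0004,0.03,0,255],[-0.03,0.15,0.1,0.001,0.08,0,255],[-0.05,0.26,0.15,0.002,0.13,0,255],[-0.08,0.38,0.15,0.002,0.18,0,255],[-0.1,0.5,0.15,0.003,0.23,0,255],[-0.12,0.62,0.15,0.004,0.28,0,255],[-0.14,0.75,0.15,0.004,0.33,0,255],[-0.16,0.87,0.15,0.005,0.37,0,255],[-0.18,0.96,0.15,0.005,0.39,0,255],[-0.18,0.98,0.15,0.005,0.397,0,255]]])

```text
time_s: 9.15
tcp_pos: [0.5713, 0.1955, 0.2212]
ee_rot: [[0.998, -0.007, -0.06], [-0.008, -1.0, -0.013], [-0.06, 0.014, -0.998]]
wrist_force: [1.0, 0.4, -5.6]
gripper_width: 0.526
```

```bash
python3 - <<'E'
from h import *
s=r.sense(); print(s["time_s"],np.round(s["tcp_pos"],4).tolist(),np.round(s["wrist_force"],2),s["gripper_width"],np.round(s["joints"],2).tolist()); print(np.round(s["ee_rot"],4).tolist())
E
```

```text
9.15 [0.5713, 0.1955, 0.2212] [ 1.    0.38 -5.59] 0.5264391118696298 [33.57, 21.87, 0.41, -1.33, -71.82, 56.46]
[[0.9982, -0.007, -0.0598], [-0.0078, -0.9999, -0.0133], [-0.0597, 0.0137, -0.9981]]
```

```bash
cat > kin.py <<'E'
import numpy as np
from scipy.spatial.transform import Rotation as Ro
from scipy.optimize import least_squares
D=[([90.7325,22.0914,.3783,-.0273,-68.411,-14.8178],(.1519,.6056,.2214),[[.9699,-.2435,-.0004],[-.2435,-.9699,-.0022],[.0001,.0022,-1]]),
([45.8265,26.0975,-8.7764,.0142,-55.1439,71.7255],(.5289,.31498,.1203),[[.887,.463,0],[.463,-.887,0],[0,0,-1]]),
([13.5,7.,-48.5,70.7,-9.3,7.4],(.5967,.0415,.2),[[0.8442,-0.0234,0.5356],[-0.0105,-0.9996,-0.0271],[0.536,0.0173,-0.8441]]),
([33.57,21.87,.41,-1.33,-71.82,56.46],(.5713,.1955,.2212),[[0.9982,-0.007,-0.0598],[-0.0078,-0.9999,-0.0133],[-0.0597,0.0137,-0.9981]])]
Z=lambda a:Ro.from_euler("z",a).as_matrix(); Y=lambda a:Ro.from_euler("y",a).as_matrix(); X=lambda a:Ro.from_euler("x",a).as_matrix()
def fk(q,k,sg=(1,1)):
    q=np.radians(q); a,d,h,L1,L2,e,Lt,w=k
    # arm plane: x radial, y lateral; pitch about +y = downwards
    R=Z(q[0]); p=np.array([0,0,h])+R@np.array([a,-d,0])
    R=R@Y(q[1]); p=p+R@np.array([0,0,L1])
    R=R@Y(-q[2]); p=p+R@np.array([L2,0,e])
    R=R@X(sg[0]*q[3]); R=R@Y(-q[4]); p=p+R@np.array([Lt,0,w])
    R=R@X(sg[1]*q[5])
    # tool: z = R x-axis ; at q6=0 tool x = ?
    T=R@np.array([[0,0,1],[0,-1,0],[1,0,0]],float)  # cols x,y,z = (Rz),( -Ry),(Rx)
    return p,T
if __name__=="__main__":
    for sg in [(1,1),(1,-1),(-1,1),(-1,-1)]:
        for q,p,T in D: pass
        def res(k):
            o=[]
            for q,p,T in D:
                P,Tm=fk(q,k,sg); o+=list((P-np.array(p))*100)
            return np.r_[o,(np.array(k)-[0,.16,.35,.57,.42,0,.4,0])*0.02]
        s=least_squares(res,[0,.16,.35,.57,.42,0,.4,0])
        print(sg,np.round(s.x,4),"rms mm",np.round(np.abs(s.fun[:12]).max()*10,2))
        for q,p,T in D:
            P,Tm=fk(q,s.x,sg); print("  rot err deg",np.degrees(np.linalg.norm(Ro.from_matrix(np.array(T).T@Tm).as_rotvec())).round(2), np.degrees(np.arccos(np.clip(np.array(T)[:,2]@Tm[:,2],-1,1))).round(2))
E
python3 kin.py
```

```text
(1, 1) [-0.0105  0.153   0.51    0.5944  0.4043 -0.0576  0.6387  0.046 ] rms mm 16.2
  rot err deg 119.65 0.0
  rot err deg 53.47 0.02
  rot err deg 67.79 17.47
  rot err deg 22.23 2.55
(1, -1) [-0.0105  0.153   0.51    0.5944  0.4043 -0.0576  0.6387  0.046 ] rms mm 16.2
  rot err deg 90.02 0.0
  rot err deg 89.98 0.02
  rot err deg 53.68 17.47
  rot err deg 90.86 2.55
(-1, 1) [-0.1371  0.1623  0.6987  0.4819  0.4238 -0.0266  0.7406  0.1884] rms mm 12.54
  rot err deg 119.63 0.0
  rot err deg 53.45 0.02
  rot err deg 75.16 0.0
  rot err deg 22.92 0.38
(-1, -1) [-0.1371  0.1623  0.6987  0.4819  0.4238 -0.0266  0.7406  0.1884] rms mm 12.54
  rot err deg 90.0 0.0
  rot err deg 90.0 0.02
  rot err deg 89.96 0.0
  rot err deg 90.0 0.38
```

```bash
cat > kin2.py <<'E'
from kin import *
def fk2(q,k):
    q=np.radians(q); a,d,h,L1,L2,e,Lt,w,dw=k
    R=Z(q[0]); p=np.array([0,0,h])+R@np.array([a,-d,0])
    R=R@Y(q[1]); p=p+R@np.array([0,0,L1])
    R=R@Y(-q[2]); p=p+R@np.array([L2,0,e])
    R=R@X(-q[3]); p=p+R@np.array([0,-dw,0]); R=R@Y(-q[4]); p=p+R@np.array([Lt,0,w])
    R=R@X(-q[5])@X(np.pi/2*SG)
    T=R@np.array([[0,0,1],[0,-1,0],[1,0,0]],float)
    return p,T
SG=1
if __name__=="__main__":
    import sys
    for SGv in (1,-1):
        SG=SGv
        print(SG,[np.degrees(np.linalg.norm(Ro.from_matrix(np.array(T).T@fk2(q,np.zeros(9))[1]).as_rotvec())).round(2) for q,p,T in D])
    for pri in ([0,0,.35,.5,.42,0,.4,0,.16],[0,.16,.35,.5,.42,0,.4,0,0]):
        def res(k):
            o=[]
            for q,p,T in D: o+=list((fk2(q,k)[0]-np.array(p))*100)
            return np.r_[o,(np.array(k)-pri)*[.3,.03,.03,.03,.03,.3,.03,.3,.03]]
        s=least_squares(res,pri); print(np.round(s.x,4),"max mm",np.round(np.abs(s.fun[:12]).max()*10,2))
E
python3 kin2.py
```

```text
1 [np.float64(0.0), np.float64(0.02), np.float64(0.09), np.float64(0.01)]
-1 [np.float64(180.0), np.float64(180.0), np.float64(179.96), np.float64(180.0)]
[-0.000e+00  1.000e-04  1.612e-01  5.626e-01  4.217e-01  8.000e-04
  3.057e-01  6.000e-04  1.596e-01] max mm 0.05
[-0.000e+00  1.000e-04  1.612e-01  5.626e-01  4.217e-01  8.000e-04
  3.057e-01  6.000e-04  1.596e-01] max mm 0.05
```

```bash
cat > ik.py <<'E'
from kin2 import *
K=[0,.0001,.1612,.5626,.4217,.0008,.3057,.0006,.1596]
LO=np.array([-179.83,-69.29,-61.27,-181.25,-171.15,-177.46]);HI=np.array([179.83,118.12,80.66,117.63,-9.14,177.46])
def ik(p,T,q0):
    def f(q):
        P,R=fk2(q,K); return np.r_[(P-p)*20,Ro.from_matrix(T.T@R).as_rotvec()*5]
    s=least_squares(f,np.clip(q0,LO+.1,HI-.1),bounds=(LO,HI),x_scale=30.)
    P,R=fk2(s.x,K); return s.x,np.linalg.norm(P-p)*1000,np.degrees(np.linalg.norm(Ro.from_matrix(T.T@R).as_rotvec()))
def beam():
    pp=np.load("stand_p.npy"); import stand; O,Rz,P,R=stand.frame(pp); return P,R,pp[3]
E
python3 - <<'E'
from ik import *
P,R,t=beam()
q0=[20,20,-5,0,-50,30]
for phi in (0,5,10,15,20,25,30,35.7):
    th=np.radians(phi)-t   # rotate tool from square about beam y
    for nm,x,z in (("home",.0487,.0031),("stage",.1037,.018)):
        # tool R: square tool = [bx,-by,-bz]; tilt less than t: rotate about +y by (t-phi)
        Tsq=np.c_[R[:,0],-R[:,1],-R[:,2]]
        T=Ro.from_rotvec(R[:,1]*(t-np.radians(phi))).as_matrix()@Tsq
        p=P+R@np.array([x,0,z])
        q,e,a=ik(p,T,q0); print(phi,nm,np.round(q,1),np.round([e,a],2))
# pick
yaw=np.radians(-.5)
for tl in (0,-10,-15,-20,-25,-30):
    x=np.array([np.cos(yaw),np.sin(yaw),0]);y=np.array([-np.sin(yaw),np.cos(yaw),0]);z=np.array([0,0,1.])
    T=Ro.from_rotvec(y*np.radians(-tl)).as_matrix()@np.c_[x,-y,-z]
    q,e,a=ik(np.array([.545,.315,.004]),T,[45,25,-9,0,-55,40]); print("pick",tl,np.round(q,1),np.round([e,a],2))
E
```

```text
0 home [ 19.7  24.5 -15.8  -0.  -49.7  69.6] [0. 0.]
0 stage [ 18.4  24.9  -7.6  -0.  -57.5  70.8] [0. 0.]
5 home [ 20.6  22.3 -20.7   2.7 -42.4  66.7] [0. 0.]
5 stage [ 19.3  22.6 -12.5   2.2 -50.3  68.6] [0. 0.]
10 home [ 21.6  20.4 -26.1   6.7 -34.5  62.4] [0. 0.]
10 stage [ 20.2  20.4 -17.6   5.3 -42.7  65.5] [0. 0.]
15 home [ 22.4  18.6 -32.4  13.5 -25.8  55.3] [0. 0.]
15 stage [ 21.1  18.4 -23.3   9.7 -34.7  60.8] [0. 0.]
20 home [ 21.5  16.9 -41.5  30.1 -14.9  39.7] [0. 0.]
20 stage [ 21.6  16.7 -29.9  17.4 -25.8  53.2] [0. 0.]
25 home [ 17.9  15.7 -46.9  47.9  -9.1  25.2] [5.03 2.76]
25 stage [ 19.9  15.  -39.4  35.8 -14.8  36.2] [0. 0.]
30 home [ 18.   15.  -46.5  46.1  -9.1  26.9] [12.65  7.02]
30 stage [ 15.6  13.9 -44.7  55.2  -9.1  20.5] [5.04 2.8 ]
35.7 home [ 19.3  15.3 -38.4   9.6  -9.1  63.3] [16.32 12.06]
35.7 stage [  1.1  13.5 -48.6 117.6  -9.1 -29.7] [9.71 7.81]
pick 0 [ 44.7  35.2 -12.6  -0.  -42.3  44.8] [0. 0.]
pick -10 [ 41.3  38.9  -2.3  -8.  -56.5  53.1] [0. 0.]
pick -15 [ 39.7  41.    2.4 -10.8 -63.3  55.7] [0. 0.]
pick -20 [ 38.3  43.3   6.9 -13.2 -69.9  57.6] [0. 0.]
pick -25 [ 36.9  45.7  11.2 -15.3 -76.3  59. ] [0. 0.]
pick -30 [ 35.7  48.2  15.5 -17.3 -82.6  59.9] [0. 0.]
```

Emit:
drive_tool(series=[[[-0.01,0.05,-0.05,0.001,-0.003,0,255],[-0.03,0.15,-0.15,0.002,-0.008,0,255],[-0.05,0.26,-0.27,0.003,-0.013,0,255],[-0.07,0.37,-0.4,0.004,-0.018,0,255],[-0.09,0.48,-0.53,0.005,-0.023,0,255],[-0.12,0.59,-0.66,0.007,-0.028,0,255],[-0.14,0.69,-0.79,0.008,-0.033,0,255],[-0.16,0.76,-0.9,0.0087,-0.038,0,255],[-0.175,0.8,-0.98,0.0087,-0.038,0,255],[-0.175,0.8,-1.0,0.0087,-0.038,0,255]]])

```text
time_s: 10.15
tcp_pos: [0.5435, 0.311, 0.0709]
ee_rot: [[1.0, -0.011, -0.0], [-0.011, -1.0, -0.005], [-0.0, 0.005, -1.0]]
wrist_force: [-0.4, -0.9, -3.5]
gripper_width: 0.527
```

```bash
python3 - <<'E'
from h import *
s=r.sense(); print(s["time_s"],np.round(s["tcp_pos"],4).tolist(),np.round(s["wrist_force"],2),s["gripper_width"],np.round(s["joints"],2).tolist()); print(np.round(s["ee_rot"],4).tolist())
E
```

```text
10.15 [0.5435, 0.311, 0.0709] [-0.42 -0.85 -3.46] 0.5268180624727137 [44.65, 30.14, -10.05, 0.22, -50.01, 44.6]
[[0.9999, -0.0107, -0.0004], [-0.0107, -0.9999, -0.0046], [-0.0004, 0.0046, -1.0]]
```

Emit:
drive_tool(series=[[[0.0,0,-0.08,0,0,0,255],[0,0,-0.18,0,0,0,255],[0,0,-0.28,0,0,0,255],[0,0,-0.36,0,0,0,255],[0,0,-0.41,0,0,0,255],[0,0,-0.44,0,0,0,255],[0,0,-0.449,0,0,0,255],[0,0,-0.449,0,0,0,255],[0,0,-0.449,0,0,0,0],[0,0,-0.449,0,0,0,0]]])

```text
time_s: 11.15
tcp_pos: [0.5461, 0.3117, 0.0069]
ee_rot: [[1.0, -0.011, 0.005], [-0.011, -1.0, -0.001], [0.005, 0.001, -1.0]]
wrist_force: [-0.2, -0.6, 0.4]
gripper_width: 0.635
```

```bash
python3 - <<'E'
from h import *
s=r.sense(); print(s["time_s"],np.round(s["tcp_pos"],4).tolist(),np.round(s["wrist_force"],2),s["gripper_width"],np.round(s["joints"],2).tolist()); print(np.round(s["ee_rot"],4).tolist())
E
```

```text
11.15 [0.5461, 0.3117, 0.0069] [-0.23 -0.65  0.43] 0.6345404318152745 [44.56, 34.79, -12.9, 0.37, -42.16, 44.52]
[[0.9999, -0.0112, 0.0049], [-0.0112, -0.9999, -0.0012], [0.0049, 0.0012, -1.0]]
```

Emit:
drive_tool(series=[[[0,0,0.0,0,0,0,0],[0,0,0.01,0,0,0,0],[0,0,0.02,0,0,0,0],[0,0,0.02,0.0005,0.04,0,0],[0,0,0.02,0.001,0.09,0,0],[0,0,0.02,0.0015,0.14,0,0],[0,0,0.02,0.002,0.19,0,0],[0,0,0.02,0.0025,0.235,0,0],[0,0,0.02,0.003,0.267,0,0],[0,0,0.02,0.003,0.267,0,0]]])

```text
time_s: 12.15
tcp_pos: [0.5462, 0.3104, 0.0073]
ee_rot: [[0.914, -0.012, -0.405], [-0.013, -1.0, 0.002], [-0.405, 0.003, -0.914]]
wrist_force: [0.6, -0.3, 0.3]
gripper_width: 1.001
```

```bash
python3 - <<'E'
from h import *
s=r.sense(); print(s["time_s"],np.round(s["tcp_pos"],4).tolist(),np.round(s["wrist_force"],2),s["gripper_width"],np.round(s["joints"],2).tolist()); print(np.round(s["ee_rot"],4).tolist())
im=r.capture("side"); np.save("side4.npy",im); crop(im,(190,130,340,260),5,"side_4.png")
print(proj("side",[s["tcp_pos"]]))
E
```

```text
12.15 [0.5462, 0.3104, 0.0073] [ 0.63 -0.33  0.34] 1.0006028939002072 [36.88, 44.87, 10.16, -14.67, -75.22, 58.64]
[[0.9141, -0.0123, -0.4054], [-0.0125, -0.9999, 0.002], [-0.4054, 0.0032, -0.9141]]
[[248.12313191 232.70512658]]
```

View pics/side_4.png

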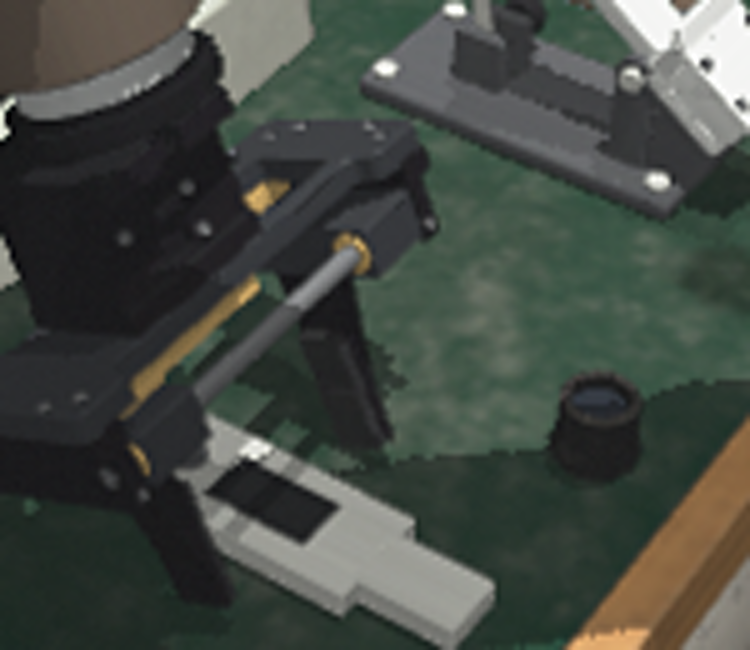

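```bash
python3 - <<'E'
from h import *
from scipy.optimize import least_squares
off=np.array([-.1,.45])
o=[((-92.5,-14,12),(494,581)),((-92.5,14,12),(450,636)),((-52.5,23,12),(343,602)),((-52.5,-23,12),(413,518)),((-52.5,-14,12),(403,540)),((-52.5,14,12),(360,588))]
def f(p):
    c,s=np.cos(p[2]),np.sin(p[2]); e=[]
    for q,uv in o:
        q=np.array(q)/1000; W=[p[0]+c*q[0]-s*q[1],p[1]+s*q[0]+c*q[1],q[2]]
        u=np.array([190,130])+(np.array(uv)+.5)/5-.5
        e+=list(proj("side",[W])[0]+off-u)
    return np.array(e)
s=least_squares(f,[.56,.31,0],x_scale=[.01,.01,.1],loss="soft_l1"); print(s.x*[1000,1000,57.3]); print(f(s.x).reshape(-1,2).round(2))
tcp=np.array([.5462,.3104]); d=tcp-s.x[:2]; c,sn=np.cos(s.x[2]),np.sin(s.x[2]); print("tcp in gauge mm",(d@[c,sn])*1000,(d@[-sn,c])*1000)
E
```

```text
[5.58884049e+02 3.14042776e+02 4.50448836e-01]
[[ 0.38  0.68]
 [ 0.79 -0.18]
 [-0.08 -0.06]
 [ 0.12  0.76]
 [-0.58 -0.61]
 [-0.62 -0.48]]
tcp in gauge mm -12.712293653418282 -3.542951772879232
```

Emit:
drive_tool(series=[[[0,0,-0.007,0,0,0,0],[0,0,-0.007,0,0,0,255],[0,0,-0.007,0,0,0,255],[0,0,-0.007,0,0,0,255],[0,0,-0.007,0,0,0,255],[0,0,-0.007,0,0,0,255],[0,0,-0.007,0,0,0,255],[0,0,-0.007,0,0,0,255],[0,0,-0.007,0,0,0,255],[0,0,-0.007,0,0,0,255]]])

```text
time_s: 13.2
tcp_pos: [0.5451, 0.311, 0.0074]
ee_rot: [[0.914, -0.011, -0.405], [-0.011, -1.0, 0.002], [-0.405, 0.003, -0.914]]
wrist_force: [0.5, 0.8, 0.8]
gripper_width: 0.521
```

```bash
python3 - <<'E'
from ik import *
from station import r
s=r.sense(); print(s["time_s"],np.round(s["tcp_pos"],4).tolist(),np.round(s["wrist_force"],2),s["gripper_width"],np.round(s["joints"],2).tolist()); print(np.round(s["ee_rot"],4).tolist())
T0=np.array(s["ee_rot"]); p0=np.array(s["tcp_pos"])
# gauge frame in tool: gauge on bench flat, yaw along tool y
ty=-T0[:,1]; ty=np.array([ty[0],ty[1],0]); ty/=np.linalg.norm(ty); gz=np.array([0,0,1.]); gx=np.cross(ty,gz); G=np.c_[gx,ty,gz]
Go=p0-gx*(-.0132); Go[2]=0.0
rel_R=T0.T@G; rel_p=T0.T@(Go-p0); np.save("rel.npy",np.c_[rel_R,rel_p]); print("rel",rel_p*1000, "gauge yaw",np.degrees(np.arctan2(gx[1],gx[0])))
P,R,t=beam()
def tool_for(bx,by,bz,Rb=R):  # gauge origin at beam coords bx..
    Gp=P+R@np.array([bx,by,bz]); T=R@rel_R.T; return Gp-T@rel_p,T
for nm,b in (("stage",(.1175,0,.030)),("pre",(.1075,0,.003)),("home",(.0625,0,0))):
    p,T=tool_for(*b); q,e,a=ik(p,T,[20,20,-20,5,-40,62]); rv=Ro.from_matrix(T@T0.T).as_rotvec()
    print(nm,np.round(p,4),"shift n",np.round((p-p0)/.15,3),"rot n",np.round(rv/(np.pi/2),4),np.round(q,1),e,a)
E
```

```text
13.2 [0.5451, 0.311, 0.0074] [0.53 0.76 0.76] 0.5205817460894988 [36.98, 44.8, 10.02, -14.69, -75.13, 58.67]
[[0.9142, -0.0105, -0.405], [-0.0107, -0.9999, 0.0017], [-0.405, 0.0028, -0.9143]]
rel [15.06178047 -0.02041825  1.41016255] gauge yaw -0.6032831239335616
stage [0.6025 0.0363 0.156 ] shift n [ 0.383 -1.831  0.991] rot n [-0.0047 -0.3966 -0.0015] [ 21.   17.7 -19.9   6.8 -41.6  63.5] 4.908429776899316e-09 8.87546321496335e-10
pre [0.6101 0.0362 0.1282] shift n [ 0.433 -1.832  0.805] rot n [-0.0047 -0.3966 -0.0015] [ 20.7  20.2 -21.    7.2 -38.1  63.2] 1.3426535577709771e-12 2.2822434553724533e-13
home [0.5753 0.0367 0.0995] shift n [ 0.202 -1.829  0.614] rot n [-0.0047 -0.3966 -0.0015] [ 22.1  19.2 -28.3   8.9 -31.9  59.9] 2.116977363077455e-09 7.174944328354324e-10
```

Emit:
drive_tool(series=[[[0,0,0.12,0,0,0,255],[0,0,0.3,0,0,0,255],[0,0,0.5,0,0,0,255],[0.01,-0.05,0.68,0,-0.005,0,255],[0.03,-0.15,0.83,0,-0.02,0,255],[0.06,-0.3,0.93,-0.0005,-0.05,0,255],[0.1,-0.48,0.99,-0.001,-0.09,0,255],[0.14,-0.66,1.0,-0.0015,-0.13,0,255],[0.17,-0.8,1.0,-0.002,-0.17,-0.0005,255],[0.19,-0.91,1.0,-0.0024,-0.2,-0.0008,255]]])

```text
time_s: 14.2
tcp_pos: [0.573, 0.1727, 0.1584]
ee_rot: [[0.995, -0.014, -0.101], [-0.014, -1.0, -0.002], [-0.101, 0.003, -0.995]]
wrist_force: [-0.5, 0.1, -3.1]
gripper_width: 0.522
```

```bash
cat > st.py <<'E'
from ik import *
from station import r
def state():
    s=r.sense(); print(s["time_s"],np.round(s["tcp_pos"],4).tolist(),"F",np.round(s["wrist_force"],2),"w",round(s["gripper_width"],4),"q",np.round(s["joints"],2).tolist()); return s
def gauge_pose(s,rel):
    T=np.array(s["ee_rot"]);p=np.array(s["tcp_pos"]); return T@rel[:,:3],p+T@rel[:,3]
def show(s):
    rel=np.load("rel.npy"); Rg,Gp=gauge_pose(s,rel); P,R,t=beam()
    Rb=R.T@Rg; gb=R.T@(Gp-P); tip=R.T@(Gp+Rg@np.array([-.0925,0,.006])-P)
    print("gauge origin in beam mm",np.round(gb*1000,2),"tip",np.round(tip*1000,2),"pitch deg (x-end up rel beam)",np.round(np.degrees(np.arcsin(Rb[2,0])),2),"yaw",np.round(np.degrees(np.arctan2(Rb[1,0],Rb[0,0])),2),"roll",np.round(np.degrees(np.arcsin(Rb[2,1])),2))
def plan(s,b):
    rel=np.load("rel.npy"); P,R,t=beam(); Gp=P+R@np.array(b); T=R@rel[:,:3].T; p=Gp-T@rel[:,3]
    T0=np.array(s["ee_rot"]);p0=np.array(s["tcp_pos"]); rv=Ro.from_matrix(T@T0.T).as_rotvec()
    print("to",b,"shift n",np.round((p-p0)/.15,3),"rot n",np.round(rv/(np.pi/2),4))
E
python3 - <<'E'
from st import *
s=state(); show(s); plan(s,(.1175,0,.03))
E
```

```text
14.2 [0.573, 0.1727, 0.1584] F [-0.52  0.05 -3.14] w 0.5224 q [30.72, 25.23, -3.18, -3.12, -66.66, 59.85]
gauge origin in beam mm [ 90.71 135.94  46.59] tip [  4.34 135.92  80.26] pitch deg (x-end up rel beam) -17.59 yaw 0.01 roll -0.02
to (0.1175, 0, 0.03) shift n [ 0.197 -0.909 -0.016] rot n [-0.0022 -0.1954  0.    ]
```

Emit:
drive_tool(series=[[[0.01,-0.05,0,-0.0001,-0.01,0,255],[0.03,-0.14,0,-0.0003,-0.03,0,255],[0.05,-0.25,0,-0.0006,-0.05,0,255],[0.08,-0.37,0,-0.0009,-0.08,0,255],[0.11,-0.5,0,-0.0012,-0.11,0,255],[0.14,-0.63,0,-0.0015,-0.14,0,255],[0.165,-0.75,-0.01,-0.0018,-0.165,0,255],[0.185,-0.85,-0.015,-0.002,-0.185,0,255],[0.195,-0.9,-0.015,-0.0022,-0.195,0,255],[0.195,-0.91,-0.015,-0.0022,-0.195,0,255]]])

```text
time_s: 15.2
tcp_pos: [0.6022, 0.0372, 0.155]
ee_rot: [[0.98, -0.015, 0.2], [-0.014, -1.0, -0.006], [0.201, 0.003, -0.98]]
wrist_force: [0.1, -0.2, -3.4]
gripper_width: 0.522
```

```bash
python3 - <<'E'
from st import *
from h import *
s=state(); show(s); plan(s,(.1075,0,.003))
for n,b,f in (("side",(255,60,375,180),6),("top",(290,120,390,240),5)):
    im=r.capture(n); np.save(f"{n}5.npy",im); crop(im,b,f,f"{n}_5.png")
E
```

```text
15.2 [0.6022, 0.0372, 0.155] F [ 0.14 -0.23 -3.37] w 0.522 q [21.14, 17.86, -19.82, 6.69, -41.83, 63.45]
gauge origin in beam mm [116.66   0.87  29.28] tip [24.19  0.85 35.66] pitch deg (x-end up rel beam) -0.24 yaw 0.01 roll -0.03
to (0.1075, 0, 0.003) shift n [ 0.053 -0.006 -0.178] rot n [ 0.0004 -0.0027  0.0001]
```

View pics/side_5.png

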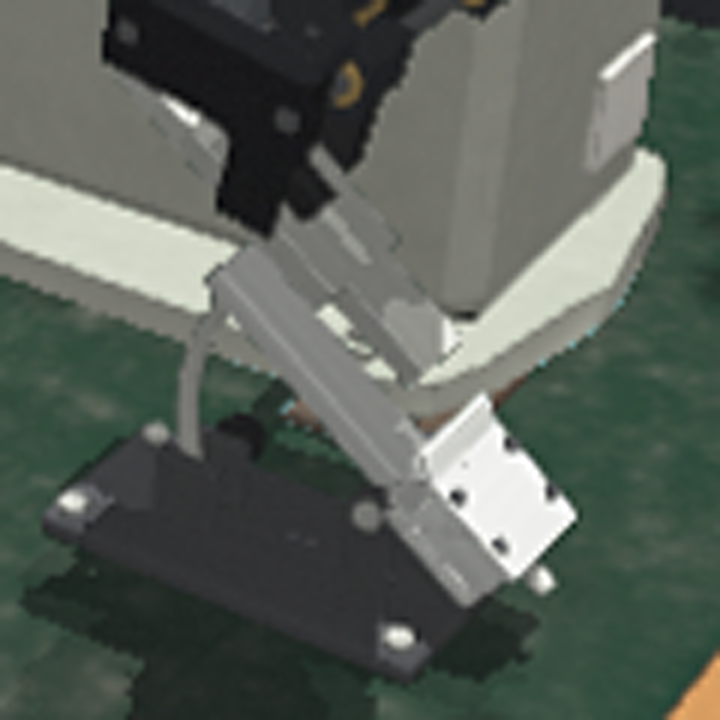

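View pics/top_5.png

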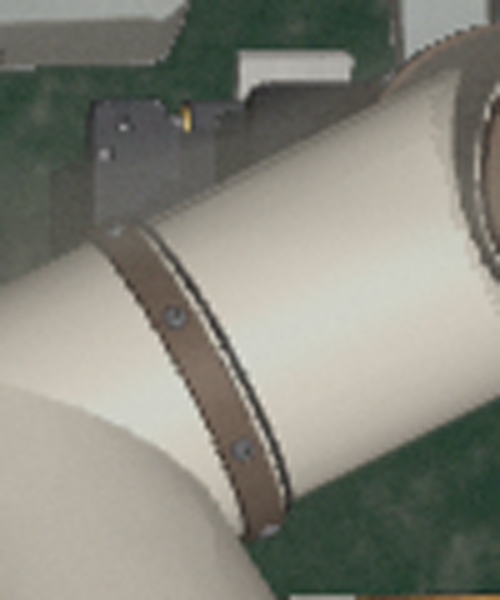

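```bash
cat > ov.py <<'E'
from st import *
from h import *
from gauge import poly
def overlay(n,imf,box,f,name,s,off=(0,0),beamline=True):
    im=np.load(imf); l,t,ri,b=box
    c=cv2.resize(im[t:b,l:ri],None,fx=f,fy=f,interpolation=cv2.INTER_CUBIC)
    c=np.clip(c.astype(float)*1.25+10,0,255).astype(np.uint8)
    raw=c.copy()
    Rg,Gp=gauge_pose(s,np.load("rel.npy")); P,R,t_=beam(); o=np.array(off)
    def dr(W,col,closed=True):
        uv=(proj(n,W)+o-[l,t]+0.5)*f-0.5
        cv2.polylines(c,[np.round(uv).astype(int)],closed,col,1,cv2.LINE_AA)
    lo=np.c_[poly,np.zeros(8)]@Rg.T+Gp; hi=np.c_[poly,np.full(8,.012)]@Rg.T+Gp
    dr(lo,(255,0,0)); dr(hi,(255,255,0))
    for i in (0,7): dr(np.array([lo[i],hi[i]]),(255,120,0),False)
    if beamline:
        B=lambda pts:np.array(pts)/1000.@R.T+P
        dr(B([(0,13,0),(100,13,0),(100,-13,0),(0,-13,0)]),(0,255,0)); dr(B([(0,23.5,20),(-47,23.5,20),(-47,-23.5,20),(0,-23.5,20)]),(0,0,255))
        dr(B([(6,23.5,25),(6,-23.5,25)]),(0,255,255),False)
        dr(B([(0,15.5,0),(0,15.5,15),(0,-15.5,15),(0,-15.5,0)]),(255,0,255))
    save(np.hstack([raw,c]) if c.shape[1]*2<=800 else c,name)
E
python3 - <<'E'
from ov import *
s=state()
overlay("side","side5.npy",(285,75,365,160),9,"side_5o.png",s,off=(-.1,.45))
E
```

```text
15.3 [0.6031, 0.0381, 0.1553] F [ 0.64 -0.14 -3.26] w 0.5211 q [21.2, 17.89, -19.73, 6.69, -41.81, 63.45]
```

View pics/side_5o.png

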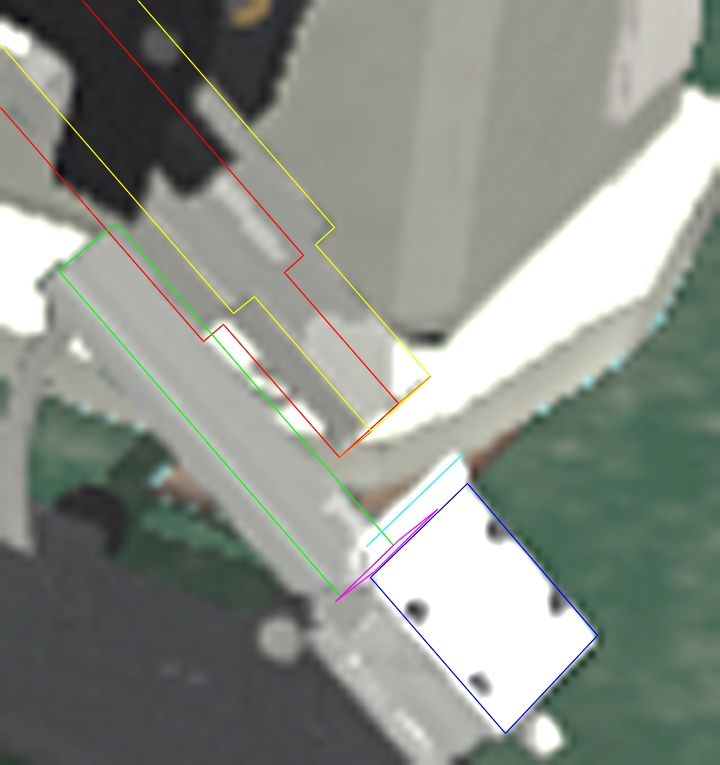

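```bash
python3 - <<'E'
from ov import *
s=r.sense()
overlay("top","top5.npy",(325,115,375,150),14,"top_5o.png",s,off=(.18,.43))
Rg,Gp=gauge_pose(s,np.load("rel.npy"))
print(proj("top",np.array([(52.5,23,12),(52.5,-23,12),(52.5,23,0),(52.5,-23,0)])/1000@Rg.T+Gp)+[.18,.43])
E
```

```text
[[337.37851034 131.35663215]
 [360.0810695  131.03602301]
 [336.18439532 129.5277447 ]
 [358.55478307 129.21076128]]
```

View pics/top_5o.png

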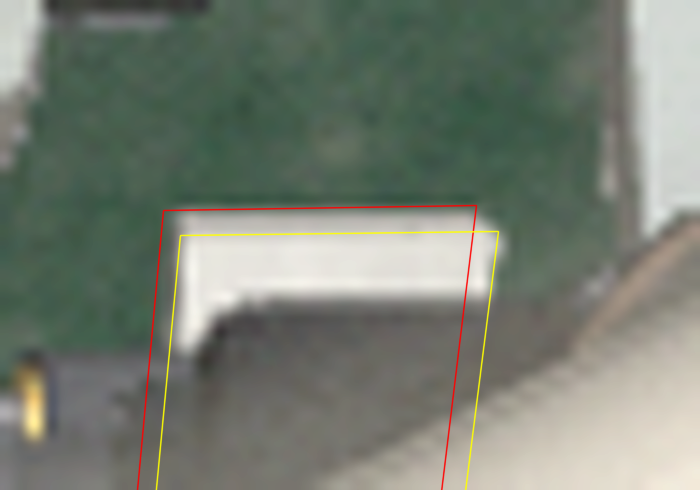

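```bash
python3 - <<'E'
from st import *
s=state(); show(s); plan(s,(.1075,0.0002,.003)); plan(s,(.0925,0.0002,.001))
P,R,t=beam(); print("beam x",R[:,0],"z",R[:,2])
E
```

```text
15.3 [0.6031, 0.0381, 0.1553] F [ 0.64 -0.14 -3.26] w 0.5211 q [21.2, 17.89, -19.73, 6.69, -41.81, 63.45]
gauge origin in beam mm [117.56   1.82  29.1 ] tip [25.08  1.75 35.37] pitch deg (x-end up rel beam) -0.17 yaw 0.04 roll 0.02
to (0.1075, 0.0002, 0.003) shift n [ 0.047 -0.011 -0.181] rot n [ 0.0001 -0.0019 -0.0005]
to (0.0925, 0.0002, 0.001) shift n [-0.026 -0.01  -0.25 ] rot n [ 0.0001 -0.0019 -0.0005]
beam x [ 0.81201078 -0.01051896  0.58354763] z [-0.58349868  0.00755877  0.81207891]
```

Emit:
drive_tool(series=[[[0.01,-0.002,-0.03,0,0,0,255],[0.02,-0.005,-0.07,0,0,0,255],[0.03,-0.007,-0.11,0,-0.001,0,255],[0.04,-0.009,-0.15,0,-0.0015,0,255],[0.047,-0.01,-0.175,0,-0.0019,-0.0005,255],[0.047,-0.011,-0.181,0,-0.0019,-0.0005,255],[0.047,-0.011,-0.181,0,-0.0019,-0.0005,255],[0.047,-0.011,-0.181,0,-0.0019,-0.0005,255],[0.047,-0.011,-0.181,0,-0.0019,-0.0005,255],[0.047,-0.011,-0.181,0,-0.0019,-0.0005,255]]])

```text
time_s: 16.3
tcp_pos: [0.61, 0.0362, 0.1283]
ee_rot: [[0.979, -0.014, 0.205], [-0.014, -1.0, -0.005], [0.206, 0.002, -0.979]]
wrist_force: [-0.1, 0.9, -3.3]
gripper_width: 0.52
```

```bash
python3 - <<'E'
from ov import *
s=state(); show(s)
im=r.capture("side"); np.save("side6.npy",im)
im2=r.capture("top"); np.save("top6.npy",im2)
overlay("side","side6.npy",(285,75,365,160),9,"side_6o.png",s,off=(-.1,.45)); crop(im,(285,75,365,160),9,"side_6.png")
overlay("top","top6.npy",(325,115,375,150),14,"top_6o.png",s,off=(.18,.43))
s=state(); show(s)
E
```

```text
16.3 [0.61, 0.0362, 0.1283] F [-0.09  0.87 -3.29] w 0.5202 q [20.76, 20.13, -21.09, 7.25, -38.0, 63.13]
gauge origin in beam mm [1.0746e+02 1.0000e-02 3.1600e+00] tip [1.496e+01 1.000e-02 9.080e+00] pitch deg (x-end up rel beam) 0.05 yaw 0.0 roll 0.0
16.4 [0.61, 0.0362, 0.1282] F [ 0.31  0.5  -4.13] w 0.5225 q [20.76, 20.13, -21.1, 7.25, -38.0, 63.13]
gauge origin in beam mm [ 1.0737e+02 -1.0000e-02  3.1200e+00] tip [14.87 -0.02  9.05] pitch deg (x-end up rel beam) 0.04 yaw 0.01 roll 0.0
```

View pics/side_6o.png

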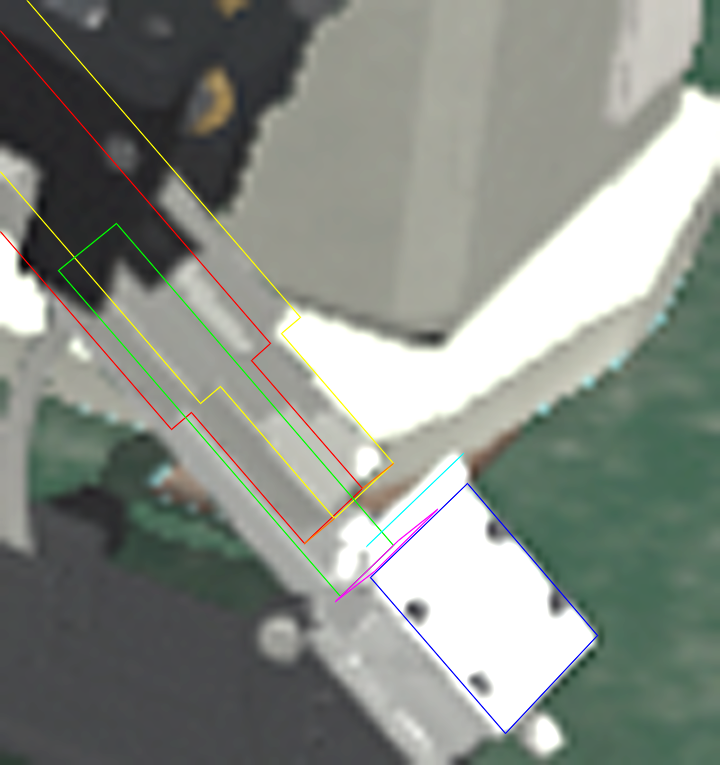

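View pics/side_6.png

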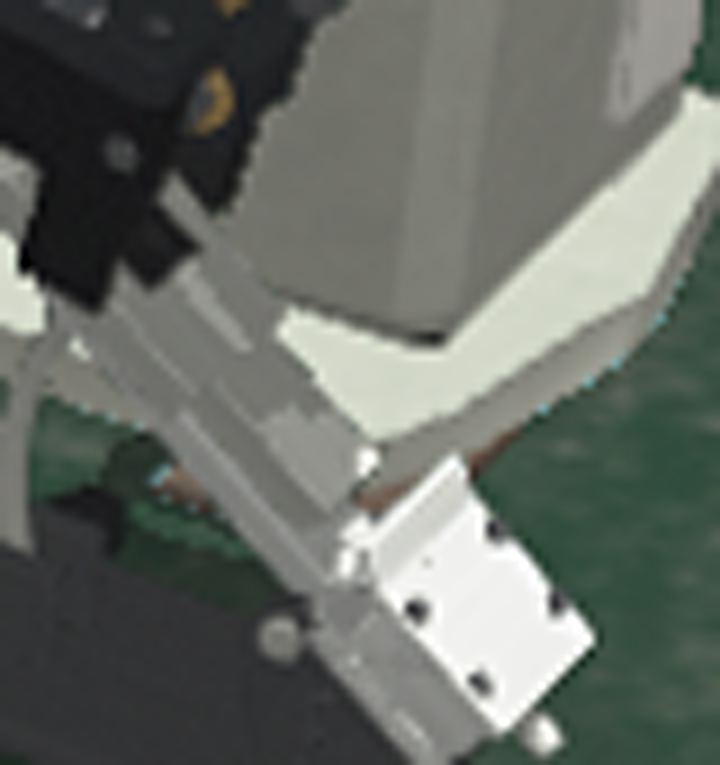

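View pics/top_6o.png

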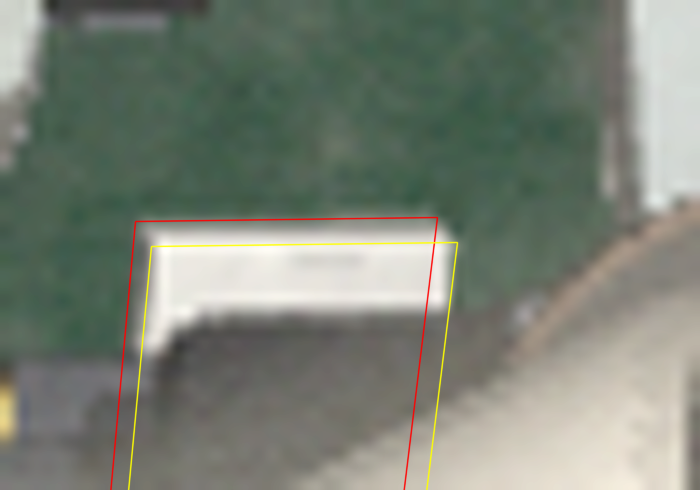

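```bash
cat > prof.py <<'E'
from ov import *
def edges(im,row,c0,c1):
    g=im[row,c0:c1].astype(float).mean(1); return g
def cross(im,row,ca,cb):
    # subpixel half-level crossing between dark->bright (ca side) and bright->dark
    g=im[row].astype(float).mean(1); seg=g[ca:cb]; hi=np.percentile(seg,85)
    pk=ca+np.argmax(seg>0.9*hi); 
    # left
    lo=seg[:3].min(); th=(lo+hi)/2; i=ca
    while g[i]<th: i+=1
    L=i-1+(th-g[i-1])/(g[i]-g[i-1])
    lo=seg[-3:].min(); th=(lo+hi)/2; j=cb-1
    while g[j]<th: j-=1
    Rr=j+(g[j]-th)/(g[j]-g[j+1]); return L,Rr
E
python3 - <<'E'
from prof import *
im6=np.load("top6.npy"); im0=np.load("top.npy")
s=r.sense(); Rg,Gp=gauge_pose(s,np.load("rel.npy")); P,R,t=beam()
for row in (132,133,134,135): 
    print(row,np.round(im6[row,332:362].astype(float).mean(1)).astype(int).tolist())
    L,Rr=cross(im6,row,332,362); print(" edges",round(L,2),round(Rr,2),"mid",round((L+Rr)/2,2))
# predicted gauge centreline on top face at x end
a=proj("top",np.array([(52.5,0,12),(30,0,12)])/1000@Rg.T+Gp); print("pred centre (top face)",a)
b=proj("top",np.array([(52.5,23,12),(52.5,-23,12)])/1000@Rg.T+Gp); print(b)
print("beam rows")
for row in (160,165,170,175,180,185,190):
    L,Rr=cross(im0,row,326,353); 
    # predicted centre at that row
    xs=np.linspace(0,.1,201); q=proj("top",np.c_[xs,0*xs,0*xs]@R.T+P); u=np.interp(row,q[::-1,1],q[::-1,0]); print(row,round(L,2),round(Rr,2),"mid",round((L+Rr)/2,2),"pred mid",round(u,2))
for row in (202,205,208,211,214):
    L,Rr=cross(im0,row,322,356)
    xs=np.linspace(-.047,0,201); q=proj("top",np.c_[xs,0*xs,0*xs+.02]@R.T+P); u=np.interp(row,q[::-1,1],q[::-1,0]); print(row,round(L,2),round(Rr,2),"mid",round((L+Rr)/2,2),"pred mid",round(u,2))
E
```

```text
132 [55, 54, 65, 93, 182, 184, 185, 183, 184, 185, 185, 187, 187, 182, 180, 182, 180, 179, 181, 179, 181, 180, 179, 178, 176, 104, 71, 69, 70, 73]
 edges 335.29 356.68 mid 345.99
133 [57, 59, 63, 90, 177, 178, 178, 178, 178, 176, 176, 181, 182, 175, 163, 161, 163, 161, 162, 175, 176, 175, 174, 172, 171, 88, 71, 72, 72, 74]
 edges 335.32 356.55 mid 345.94
134 [59, 59, 70, 99, 178, 177, 177, 176, 174, 172, 177, 178, 177, 174, 171, 171, 171, 170, 170, 173, 171, 172, 170, 169, 172, 84, 71, 70, 74, 76]
 edges 335.24 356.55 mid 345.89
135 [60, 57, 66, 106, 178, 177, 175, 175, 174, 174, 176, 176, 177, 175, 174, 174, 173, 171, 171, 173, 171, 172, 170, 168, 170, 83, 74, 72, 72, 74]
 edges 335.15 356.53 mid 345.84
pred centre (top face) [[346.05709395 131.55079514]
 [344.95661061 141.66551886]]
[[335.12841137 131.69758067]
 [356.99195296 131.40392666]]
beam rows
160 335.44 347.11 mid 341.27 pred mid 341.19
165 335.25 346.48 mid 340.86 pred mid 340.66
170 334.55 345.83 mid 340.19 pred mid 340.13
175 334.36 345.56 mid 339.96 pred mid 339.6
180 333.57 344.82 mid 339.19 pred mid 339.07
185 333.37 344.55 mid 338.96 pred mid 338.54
190 332.35 343.48 mid 337.91 pred mid 338.01
202 327.5 349.28 mid 338.39 pred mid 338.94
205 331.82 346.08 mid 338.95 pred mid 338.61
208 326.88 348.53 mid 337.71 pred mid 338.28
211 328.09 348.44 mid 338.27 pred mid 337.96
214 327.72 347.38 mid 337.55 pred mid 337.63
```

Emit:
drive_tool(series=[[[-0.01,0,-0.013,0,0,0,255],[-0.02,0,-0.026,0,0,0,255],[-0.03,0,-0.039,0,0,0,255],[-0.04,0,-0.046,0,0,0,255],[-0.053,0,-0.055,0,0,0,255],[-0.066,0,-0.065,0,0,0,255],[-0.08,0,-0.075,0,0,0,255],[-0.093,0,-0.084,0,0,0,255],[-0.105,0,-0.093,0,0,0,255],[-0.105,0,-0.093,0,0,0,255]]])

```text
time_s: 17.4
tcp_pos: [0.5937, 0.0361, 0.1138]
ee_rot: [[0.979, -0.014, 0.204], [-0.014, -1.0, -0.006], [0.204, 0.003, -0.979]]
wrist_force: [0.5, 1.0, -3.0]
gripper_width: 0.521
```

```bash
python3 - <<'E'
from ov import *
s=state(); show(s); P,R,t=beam(); print("force in beam axes",R.T@np.array(s["wrist_force"]),"moment",np.round(s["moment"],3))
im=r.capture("side"); np.save("side7.npy",im); crop(im,(285,75,365,160),9,"side_7.png")
overlay("side","side7.npy",(285,75,365,160),9,"side_7o.png",s,off=(-.1,.45))
s=state(); show(s)
E
```

```text
17.4 [0.5937, 0.0361, 0.1138] F [ 0.45  0.95 -3.05] w 0.5215 q [21.36, 19.74, -24.51, 7.95, -35.12, 61.74]
gauge origin in beam mm [85.71 -0.34  0.86] tip [-6.79 -0.36  6.88] pitch deg (x-end up rel beam) -0.02 yaw 0.02 roll -0.02
force in beam axes [-1.41998709  0.95687075 -2.7293298 ] moment [-0.045  0.661  0.008]
17.45 [0.594, 0.0362, 0.1139] F [ 0.17 -1.07 -3.83] w 0.5231 q [21.36, 19.75, -24.48, 7.96, -35.12, 61.74]
gauge origin in beam mm [86.08 -0.26  0.84] tip [-6.43 -0.29  6.82] pitch deg (x-end up rel beam) 0.01 yaw 0.02 roll -0.01
```

View pics/side_7.png

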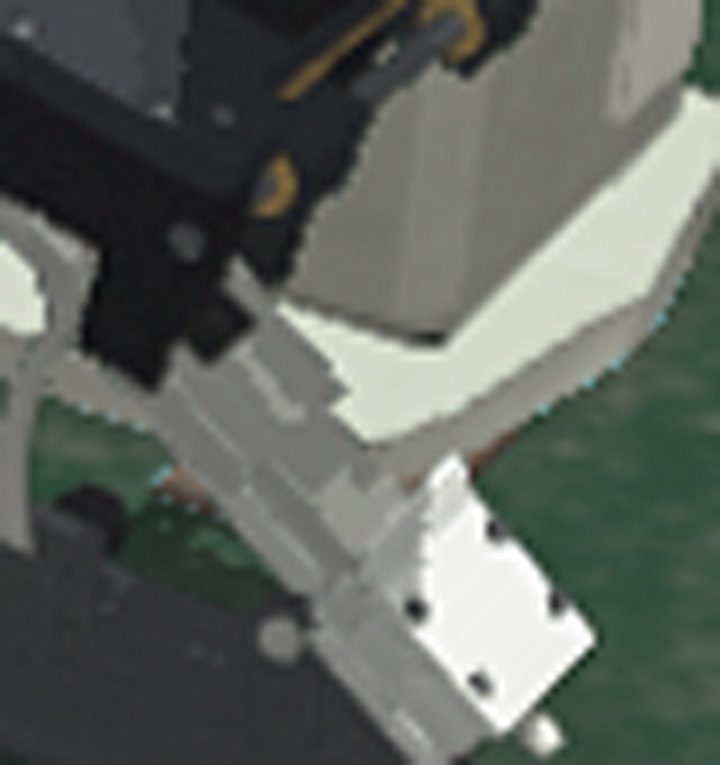

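View pics/side_7o.png

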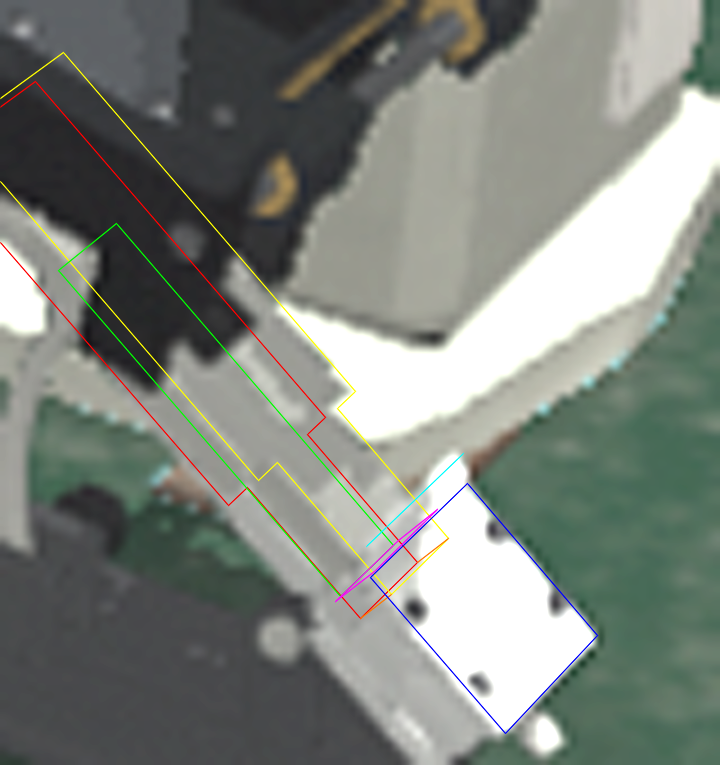

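Emit:
drive_tool(series=[[[-0.013,0,-0.01,0,0,0,255],[-0.026,0,-0.02,0,0,0,255],[-0.039,0,-0.03,0,0,0,255],[-0.052,0.001,-0.04,0,0,0,255],[-0.067,0.001,-0.051,0,0,0,255],[-0.082,0.001,-0.063,0,0,0,255],[-0.097,0.001,-0.074,0,0,0,255],[-0.112,0.002,-0.085,0,0,0,255],[-0.122,0.002,-0.093,0,0,0,255],[-0.13,0.002,-0.099,0,0,0,255]]])

```text
time_s: 18.45
tcp_pos: [0.5751, 0.0367, 0.0995]
ee_rot: [[0.978, -0.014, 0.206], [-0.014, -1.0, -0.005], [0.206, 0.002, -0.978]]
wrist_force: [3.7, -2.0, -0.3]
gripper_width: 0.522
```

```bash
python3 - <<'E'
from ov import *
s=state(); show(s); P,R,t=beam(); print("force in beam axes",R.T@np.array(s["wrist_force"]),"moment",np.round(s["moment"],3))
im=r.capture("side"); np.save("side8.npy",im); crop(im,(285,75,365,160),9,"side_8.png")
overlay("side","side8.npy",(285,75,365,160),9,"side_8o.png",s,off=(-.1,.45))
s=state(); show(s); print("force in beam axes",R.T@np.array(s["wrist_force"]))
E
```

```text
18.45 [0.5751, 0.0367, 0.0995] F [ 3.71 -1.99 -0.32] w 0.5215 q [22.17, 19.19, -28.44, 9.01, -31.75, 59.8]
gauge origin in beam mm [ 6.23e+01 -2.00e-02  1.80e-01] tip [-3.021e+01 -2.000e-02  6.020e+00] pitch deg (x-end up rel beam) 0.1 yaw 0.0 roll 0.02
force in beam axes [ 2.85018969 -1.94452085 -2.44036137] moment [-0.554 -0.562 -0.004]
18.5 [0.5749, 0.0367, 0.0994] F [ 3.24 -1.06  0.09] w 0.5189 q [22.18, 19.19, -28.46, 9.01, -31.74, 59.79]
gauge origin in beam mm [62.12 -0.    0.17] tip [-3.039e+01 -2.000e-02  6.020e+00] pitch deg (x-end up rel beam) 0.09 yaw 0.01 roll 0.02
force in beam axes [ 2.69424953 -1.02221547 -1.82129051]
```

View pics/side_8o.png

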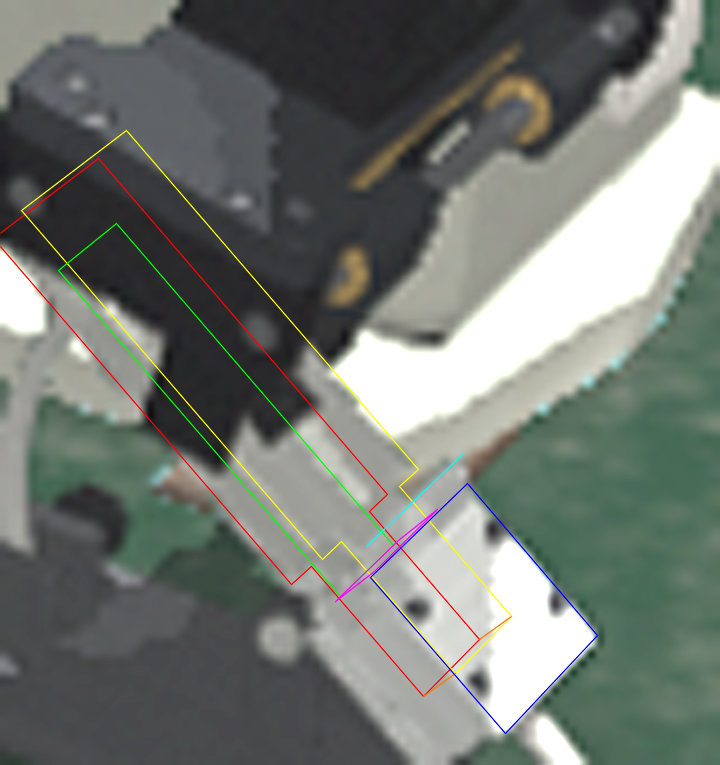

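Emit:
drive_tool(series=[[[-0.002,0,-0.0015,0,0,0,255],[-0.004,0,-0.003,0,0,0,255],[-0.006,0,-0.0045,0,0,0,255],[-0.008,0,-0.006,0,0,0,255],[-0.01,0,-0.0075,0,0,0,255],[-0.012,0,-0.009,0,0,0,255],[-0.014,0,-0.0105,0,0,0,255],[-0.016,0,-0.012,0,0,0,255],[-0.016,0,-0.012,0,0,0,255],[-0.016,0,-0.012,0,0,0,255]]])

```text
time_s: 19.5
tcp_pos: [0.5749, 0.037, 0.0993]
ee_rot: [[0.977, -0.013, 0.211], [-0.012, -1.0, -0.004], [0.211, 0.002, -0.978]]
wrist_force: [6.8, -3.3, 4.2]
gripper_width: 0.523
```

```bash
python3 - <<'E'
from ov import *
s=state(); show(s); P,R,t=beam(); print("force in beam axes",R.T@np.array(s["wrist_force"]),"moment",np.round(s["moment"],3))
im=r.capture("side"); np.save("side9.npy",im); crop(im,(285,75,365,160),9,"side_9.png")
E
```

```text
19.5 [0.5749, 0.037, 0.0993] F [ 6.77 -3.33  4.23] w 0.5229 q [22.24, 19.09, -28.77, 9.27, -31.28, 59.57]
gauge origin in beam mm [62.06  0.3   0.21] tip [-30.47   0.19   5.64] pitch deg (x-end up rel beam) 0.35 yaw 0.06 roll 0.09
force in beam axes [ 7.99990072 -3.24693741 -0.53841502] moment [-1.37  -1.678 -0.1  ]
```

View pics/side_9.png

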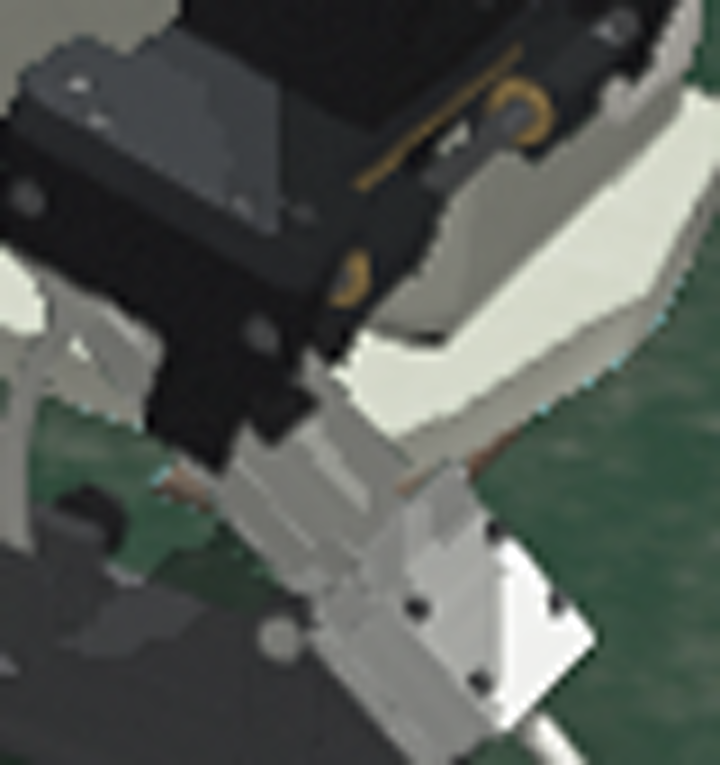

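```bash
python3 - <<'E'
from ov import *
P,R,t=beam()
a=np.load("side.npy");b=np.load("side9.npy")
l,tp,ri,bt=(330,140,370,185); f=9
A=cv2.resize(a[tp:bt,l:ri],None,fx=f,fy=f,interpolation=cv2.INTER_CUBIC);B=cv2.resize(b[tp:bt,l:ri],None,fx=f,fy=f,interpolation=cv2.INTER_CUBIC)
# tick line along beam axis at rod: scale
for x in range(-45,-75,-5):
    q=proj("side",[P+R@np.array([x/1000.,0,.006])])[0]+[-.1,.45]; q=(q-[l,tp]+.5)*f-.5
    for C in (A,B): cv2.circle(C,tuple(np.round(q).astype(int)),3,(255,0,0),-1); cv2.putText(C,str(x),(int(q[0])+5,int(q[1])),0,.35,(255,255,0),1)
save(np.hstack([A,B]),"rod.png")
E
```

```text
(no output)
```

View pics/rod.png

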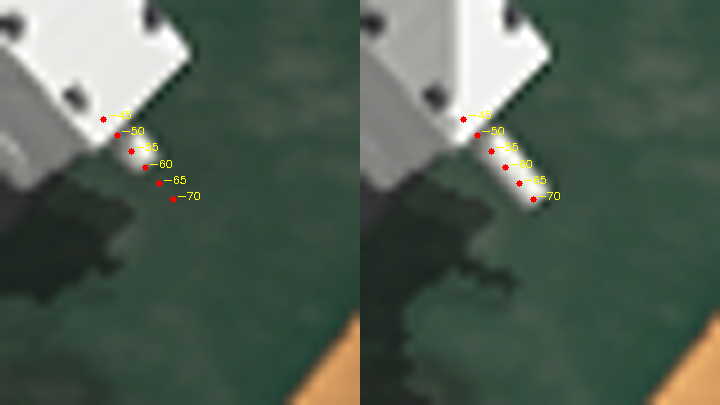

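Emit:
drive_tool(series=[[[-0.003,0,-0.002,0,0,0,255],[-0.006,0,-0.004,0,0,0,255],[-0.009,0,-0.006,0,0,0,255],[-0.012,0,-0.008,0,0,0,255],[-0.015,0,-0.011,0,0,0,255],[-0.018,0,-0.013,0,0,0,255],[-0.021,0,-0.015,0,0,0,255],[-0.021,0,-0.015,0,0,0,255],[-0.021,0,-0.015,0,0,0,255],[-0.021,0,-0.015,0,0,0,255]]])

```text
time_s: 20.55
tcp_pos: [0.5748, 0.0374, 0.0993]
ee_rot: [[0.976, -0.011, 0.217], [-0.01, -1.0, -0.003], [0.217, 0.001, -0.976]]
wrist_force: [10.5, -6.7, 7.1]
gripper_width: 0.522
```

```bash
python3 - <<'E'
from ov import *
s=state(); show(s); P,R,t=beam(); print("force in beam axes",R.T@np.array(s["wrist_force"]),"moment",np.round(s["moment"],3))
im=r.capture("side"); np.save("side10.npy",im)
a=np.load("side9.npy");b=im
l,tp,ri,bt=(330,140,370,185); f=9
A=cv2.resize(a[tp:bt,l:ri],None,fx=f,fy=f,interpolation=cv2.INTER_CUBIC);B=cv2.resize(b[tp:bt,l:ri],None,fx=f,fy=f,interpolation=cv2.INTER_CUBIC)
save(np.hstack([A,B]),"rod2.png")
crop(im,(265,75,365,175),6,"side_10.png")
E
```

```text
20.55 [0.5748, 0.0374, 0.0993] F [10.5  -6.67  7.06] w 0.5218 q [22.32, 18.96, -29.21, 9.63, -30.63, 59.27]
gauge origin in beam mm [62.03  0.77  0.29] tip [-30.54   0.53   5.1 ] pitch deg (x-end up rel beam) 0.73 yaw 0.13 roll 0.2
force in beam axes [12.71589794 -6.52850323 -0.44202911] moment [-2.398 -3.032 -0.125]
```

View pics/rod2.png

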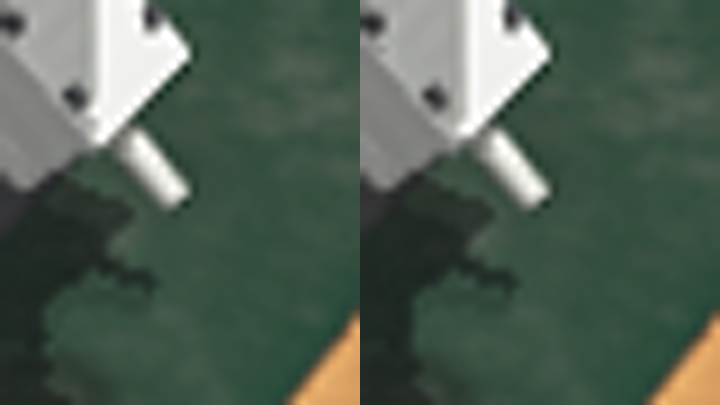

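View pics/side_10.png

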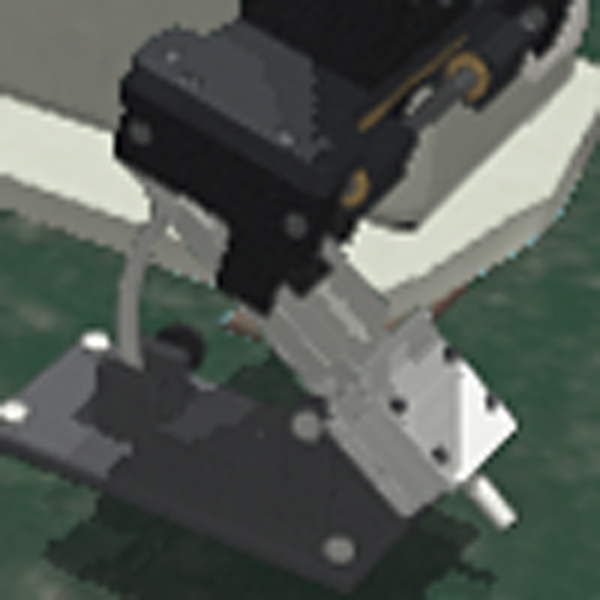

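Emit:
drive_tool(series=[[[0.008,0,0.006,0,0,0,255],[0.016,0,0.012,0,0,0,255],[0.024,0,0.018,0,0,0,255],[0.03,0,0.021,0,0,0,255],[0.03,0,0.021,0,0,0,255],[0.03,0,0.021,0,0,0,150],[0.03,0,0.021,0,0,0,100],[0.03,0,0.021,0,0,0,60],[0.03,0,0.021,0,0,0,20],[0.03,0,0.021,0,0,0,0]]])

```text
time_s: 21.6
tcp_pos: [0.5725, 0.0363, 0.0974]
ee_rot: [[0.979, -0.015, 0.203], [-0.014, -1.0, -0.006], [0.203, 0.003, -0.979]]
wrist_force: [-0.5, -0.0, 0.4]
gripper_width: 0.797
```

```bash
python3 - <<'E'
from ov import *
s=state(); show(s)
im=r.capture("side"); np.save("side11.npy",im); crop(im,(265,75,365,175),6,"side_11.png")
E
```

```text
21.6 [0.5725, 0.0363, 0.0974] F [-0.48 -0.04  0.36] w 0.7969 q [22.24, 19.21, -28.75, 9.01, -31.64, 59.69]
gauge origin in beam mm [ 5.893e+01 -4.100e-01 -5.000e-02] tip [-33.55  -0.42   6.15] pitch deg (x-end up rel beam) -0.12 yaw 0.01 roll -0.05
```

View pics/side_11.png

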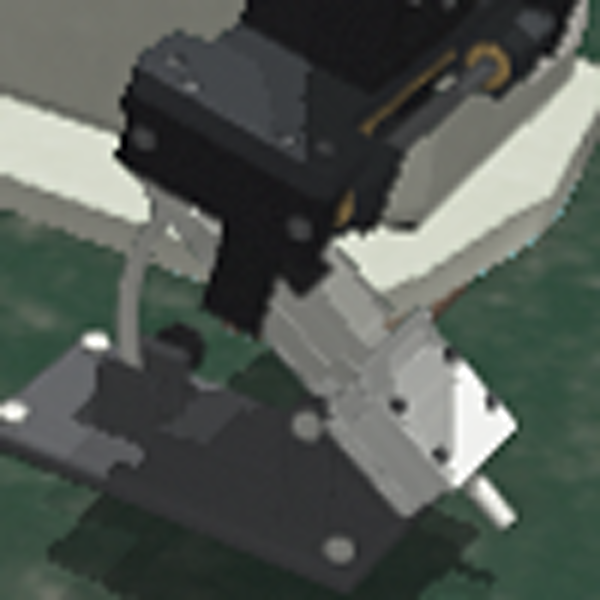

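Emit:
drive_tool(series=[[[0,0,0,0,0,0,0],[0,0,0,0,0,0,0],[-0.005,0,0.024,0,0,0,0],[-0.015,0,0.072,0,0,0,0],[-0.035,0.001,0.168,0,0,0,0],[-0.06,0.002,0.288,0,0,0,0],[-0.09,0.003,0.432,0,0,0,0],[-0.12,0.004,0.576,0,0,0,0],[-0.15,0.005,0.72,0,0,0,0],[-0.17,0.005,0.816,0,0,0,0]]])

```text
time_s: 22.65
tcp_pos: [0.5483, 0.0374, 0.2234]
ee_rot: [[0.978, -0.014, 0.208], [-0.014, -1.0, -0.004], [0.208, 0.001, -0.978]]
wrist_force: [0.4, -0.7, -0.3]
gripper_width: 1.002
```

```bash
python3 - <<'E'
from ov import *
s=state()
for n,b,f in (("side",(245,55,375,185),5),("top",(290,110,390,240),4)):
    im=r.capture(n); np.save(f"{n}12.npy",im); crop(im,b,f,f"{n}_12.png")
E
```

```text
22.65 [0.5483, 0.0374, 0.2234] F [ 0.42 -0.7  -0.25] w 1.002 q [23.63, 8.7, -21.44, 6.62, -49.11, 61.7]
```

View pics/side_12.png

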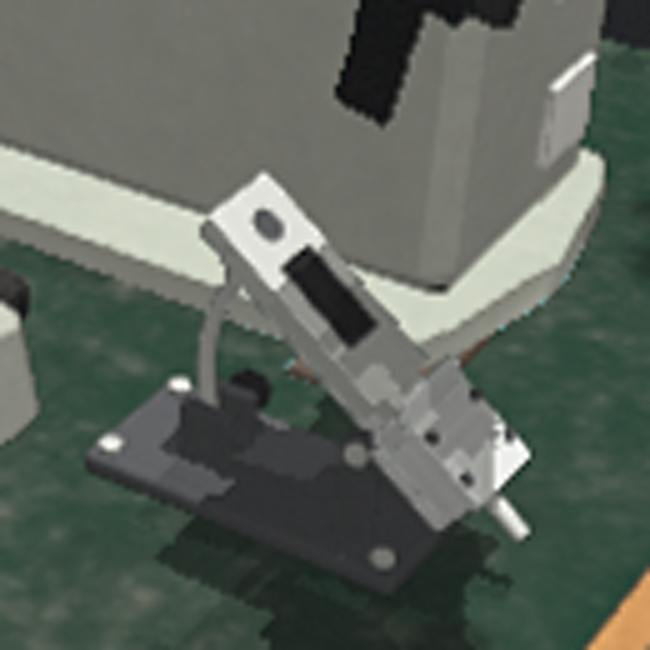

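View pics/top_12.png

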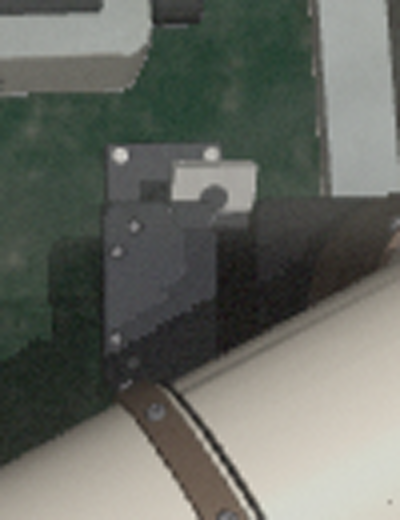

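Emit:
drive_tool(series=[[[-0.03,0.02,0.1,0,0,0,0],[-0.08,0.08,0.2,0,0,0,0],[-0.15,0.18,0.3,0,0,0,0],[-0.23,0.3,0.35,0,0,0,0],[-0.31,0.45,0.4,0,0,0,0],[-0.38,0.6,0.4,0,0,0,0],[-0.44,0.75,0.4,0,0,0,0],[-0.48,0.88,0.4,0,0,0,0],[-0.5,0.97,0.4,0,0,0,0],[-0.5,1.0,0.4,0,0,0,0]]])

```text
time_s: 23.75
tcp_pos: [0.4728, 0.1882, 0.2801]
ee_rot: [[0.979, -0.013, 0.204], [-0.012, -1.0, -0.006], [0.204, 0.003, -0.979]]
wrist_force: [1.1, 0.0, -0.1]
gripper_width: 1.0
```

Emit:
drive_tool(series=[[[-0.02,0.08,0,0,0,0,0],[-0.05,0.2,0,0,0,0,0],[-0.08,0.33,0,0,0,0,0],[-0.11,0.46,0,0,0,0,0],[-0.14,0.6,0,0,0,0,0],[-0.17,0.73,0,0,0,0,0],[-0.19,0.85,0,0,0,0,0],[-0.2,0.95,0,0,0,0,0],[-0.2,1.0,0,0,0,0,0],[-0.2,1.0,0,0,0,0,0]]])

```text
time_s: 24.75
tcp_pos: [0.4432, 0.338, 0.2803]
ee_rot: [[0.979, -0.014, 0.205], [-0.013, -1.0, -0.006], [0.205, 0.003, -0.979]]
wrist_force: [-0.3, 0.2, 0.6]
gripper_width: 0.997
```

```bash
python3 - <<'E'
from ov import *
s=state()
P,R,t=beam()
for n,b,f,off in (("side",(270,80,360,175),8,(-.1,.45)),("top",(310,135,365,230),7,(.18,.43))):
    im=r.capture(n); np.save(f"{n}13.npy",im)
    l,tp,ri,bt=b; c=cv2.resize(im[tp:bt,l:ri],None,fx=f,fy=f,interpolation=cv2.INTER_CUBIC); raw=c.copy()
    def dr(W,col,cl=True):
        uv=(proj(n,W)+np.array(off)-[l,tp]+.5)*f-.5; cv2.polylines(c,[np.round(uv).astype(int)],cl,col,1,cv2.LINE_AA)
    o=np.array([.0625,0,0])
    dr((np.c_[gp:=poly,np.full(8,.012)]+o)@R.T+P,(255,0,0)); dr((np.c_[poly,np.zeros(8)]+o)@R.T+P,(255,160,0))
    save(c,f"{n}_13o.png"); save(im,f"{n}_13full.png")
E
```

```text
24.75 [0.4432, 0.338, 0.2803] F [-0.28  0.21  0.62] w 0.9969 q [59.62, 8.74, -14.83, 11.82, -61.21, 24.36]
```

View pics/side_13o.png

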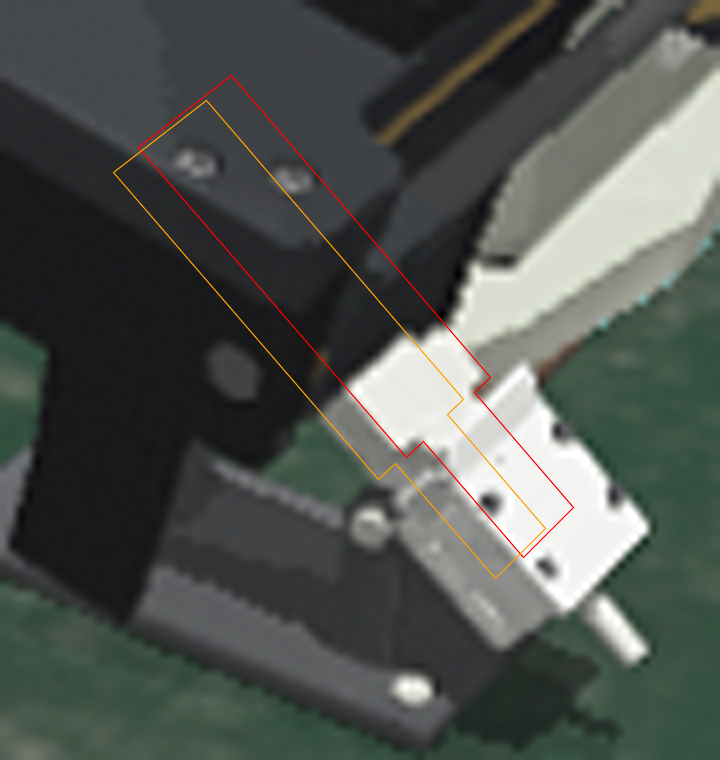

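View pics/top_13o.png

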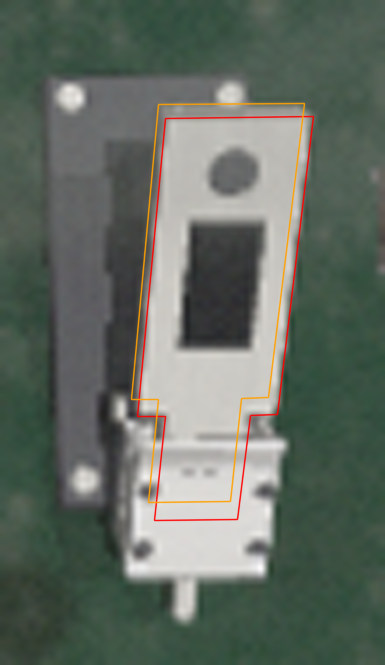

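View pics/top_13full.png

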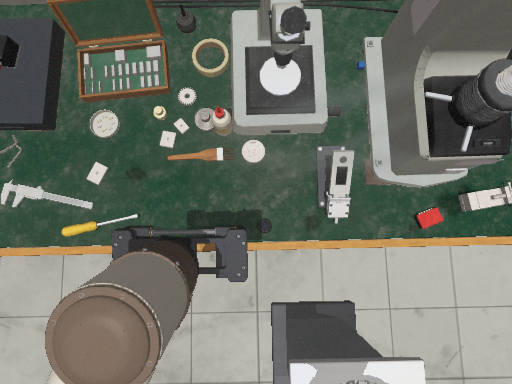

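```bash
python3 - <<'E'
from ov import *
P,R,t=beam(); im=np.load("top13.npy").astype(float).mean(2)
o=np.array([.0625,0,0])
pr=lambda q:proj("top",[(np.array(q)/1000+o)@R.T+P])[0]
print("shoulder pred L",pr((-52.5,23,12)),pr((-52.5,14,12)),"end pred top",pr((52.5,23,12)),"bot",pr((52.5,23,0)))
for c in (330,331,332): print(c,im[186:204,c].round().astype(int).tolist())
for c in (340,344,348): print(c,im[143:158,c].round().astype(int).tolist())
for q in ("loupe","steel_block","flat_gauge"):
    L=r.silhouettes("top",q)
    for d in L[:1]:
        ys,xs=np.nonzero(np.asarray(d["pixels"])); print(q,round(d["confidence"],2),xs.mean().round(1),ys.mean().round(1),d["rect"])
s=r.sense(); print(s["time_s"])
E
```

```text
shoulder pred L [329.00175093 193.55803054] [332.90141045 193.5123529 ] end pred top [332.97512023 151.05501425] bot [331.91984987 149.05614499]
330 [157, 165, 189, 197, 206, 200, 201, 200, 115, 125, 197, 185, 190, 165, 176, 192, 218, 222]
331 [202, 201, 202, 200, 200, 201, 200, 200, 113, 147, 203, 180, 212, 179, 177, 192, 215, 218]
332 [201, 200, 199, 200, 199, 200, 200, 201, 122, 95, 100, 103, 209, 177, 177, 193, 216, 218]
340 [76, 80, 83, 109, 112, 113, 116, 142, 147, 183, 188, 188, 187, 187, 170]
344 [80, 84, 95, 109, 150, 174, 161, 144, 147, 182, 186, 184, 184, 138, 108]
348 [83, 85, 81, 85, 83, 86, 84, 138, 161, 184, 184, 185, 186, 184, 185]
loupe 0.72 264.5 225.5 [255.3, 217.2, 271.6, 233.5]
steel_block 0.84 253.0 150.6 [243.1, 139.1, 262.9, 166.5]
flat_gauge 0.96 340.7 172.6 [329.4, 150.9, 355.3, 198.2]
25.0
```

```bash
python3 - <<'E'
from station import r
print(r.finish_job()); print(r.sense()["time_s"])
E
```

```text
the job is handed in; nothing more can be done
None
the job is handed in; nothing more can be done
```

I put the gauge in the stand's toe pocket, pushed it home against the ejector's stop, let it go and handed the job in at about 25 s of the 42 s. `finish_job` gives no verdict, so the result below rests on my own checks.

**What I did:** I picked up the gauge. The first approach, with the tool square to the slope, was out of reach because joint 5 hit its limit. I laid the gauge down, gripped it again with the tool tilted about 24°, and lowered it along the beam. The tongue then slid into the pocket and I pushed until the ejector stopped.

**Last checks:**
- **Ejector:** its rod came out about 11 mm. It did not move further when I commanded another 7 mm and the push rose to about 13 N, so it is at its stop. There was no direct joint reading.
- **Tongue position:** the arm's readings put the tongue's end about 30.5 mm inside the mouth, within about 0.5 mm of the middle line while it was held. After letting go, the top view matched the home outline to about 0.5 pixel (1 mm).
- **Rest of the scene:** the pocket corners in the top view had not shifted, so the slope is unchanged. The loupe and the round block sit where they were at the start. The gripper was open and clear of everything.

**Disagreements:**
- The side-only fit on the bench was about 3 mm off sideways from the arm's reading. I used the top view and the arm's readings for the side-to-side position instead.
- In the last side view the gripper hid the gauge's upper end. The view just before that showed it lying on the beam.

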